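# Square a glass film carrier into the registration corner of a light panel

## Task

Take the soft-tipped pusher out of its holder and, with its tip against the frame's outer edges, gently nudge the film carrier across the light panel until you feel it come up firmly against both brass stops and it sits square in their corner. It carries glass: never push hard, press on its face, tip it up or touch it with the fingers. Then stand the pusher back in its holder; leave the loupe, the film can and the cassette where they are.

Things in the scene. Friction and masses are not known exactly. Their poses are not given: they have to be found in the camera images.
- panel: LED light panel, white top in an aluminium rim, fixed to the bench, 230 (x) x 270 (y) x 10 mm; origin under its centre, top surface 10 mm above it. Its x axis points roughly away from the robot, its y axis to the left
- far_stop: brass bar fixed on the panel along the panel's y, 14 wide, 170 long, 8 mm high, rigid; origin under its centre. Its near face (7 mm to -x of its origin) is the stop for the carrier's far edge
- left_stop: brass bar fixed on the panel along the panel's x, 140 long, 14 wide, 8 mm high, rigid; origin under its centre. Its right face (7 mm to -y of its origin) is the stop for the carrier's left edge
- corner (a point): the inner square corner where the faces of the two brass stops meet, on the panel's top surface; axes as the panel's. From there the far stop's face runs 156 mm to -y, the left stop's face 140 mm to -x
- carrier: film carrier loose on the panel: black frame 90 (x) x 120 (y) x 8 mm, 14 mm wide round a glass window with two brown film strips; 0.15 to 0.31 kg. Origin under its centre, which starts 22 to 55 mm short of its seat at (-45, -60) mm from the corner in panel x and in y; yaw up to 0.2 rad off. Slides at 0.7 to 2.2 N; about 6 N at an edge's lagging end squares it on a stop; over 15 N may crack it
- carrier_far_left (a point): the carrier's bottom corner at (+45, +60) mm of its frame, which goes into the stops' corner
- carrier_far_right (a point): the carrier's bottom corner at (+45, -60) mm of its frame
- carrier_near_left (a point): the carrier's bottom corner at (-45, +60) mm of its frame
- pusher: soft-tipped pusher standing upright in the holder's hole, 112 mm long, 45 g: orange square handle 14 x 14 mm from 42 to 112 mm above its foot, aluminium shaft 10 mm thick below, black rubber tip 12 mm in diameter on the lowest 12 mm. Origin at the centre of the tip's flat foot, z up along the handle, x and y square to the handle's sides
- holder: grey weighted block 70 x 70 x 38 mm fixed to the bench, with a 20 x 20 mm square hole 32 mm deep in the middle of its top (2 mm lead-in at the mouth); origin under its centre, sides square to its axes. It stands right or left of the panel
- hole_floor (a point): centre of the hole's floor, 6 mm above the holder's underside; the pusher's foot rests here
- loupe: black loupe 40 mm in diameter, 32 mm high, standing loose on the panel's near right corner; leave alone. Origin under its centre
- film_can: round metal film can 95 mm in diameter, 27 mm high, loose on the bench on the side of the panel away from the holder; leave alone. Origin under its centre
- cassette: cassette in a clear case 69 x 109 x 16 mm, loose on the bench left of the panel; leave alone. Origin under its centre
Not all that is in view belongs to the job. What is shaped like the carrier but turquoise is not meant. What is shaped like the holder but pink is not meant.

How it is judged:
By the outcome, as a careful person would: the job done as asked, in the order asked, and still so for the second after the job is handed in, with the robot touching nothing.
It also fails if it takes over 72 s, if anything falls off the work surface, if the arm or the gripper's body presses on something with over 40 N, if the wrist force passes 120 N, or if a joint passes its speed limit or range.

## Robot

A 6-joint arm with a two-finger parallel gripper is mounted at the origin on the work surface. World frame = base frame: x ahead of the robot, y to its left, z up, the work surface at z = 0. Lengths are in m, angles in rad, forces in N, time in s.
With the tool pointing down it reaches from about 0.325 to 0.775 m from the base axis. Payload 9.3 kg.
Tool frame: the origin (TCP) lies at the very end of the fingers, on their centre line; the grasp point (between the pads) lies 19 mm behind it; z points along the fingers, y is the direction in which the jaws open and shut (so a half turn about z gives the same grasp; the last joint's range is limited). The gripper opens to 85 mm and grips with 20 to 120 N. Pads are 22 mm wide; open, the fingers measure 114 mm over their backs; the gripper's body (76 mm by 85 mm) begins 54 mm behind the grasp point. The pads swing forward as they close: fully open they stand 13 mm farther back than shut.
Start: joints at [1.125, 0.259, 0.021, 1.334, 0, 1.418], TCP at [0.159, 0.527, 0.231] pointing down, gripper open.
Joint ranges: [-3.04, 3.04], [-0.91, 1.82], [-1.04, 1.36], [-1.92, 1.95], [-1.52, 1.45], [-3.14, 3.14]. Speed limits (rad/s): [2.22, 2.22, 2.79, 3.14, 3.14, 3.14].

## Interface

Orientations are given as a unit quaternion [w, x, y, z].
In Python, from bench import ctrl gives the robot as it stands.
- The arm moves only by the tool apply_moves, never from a script. Its argument "plan" is a list that holds one entry, the list of rows, each a list of 6 numbers: the shift along the tool's x, y, z in m, then the turn, a rotation vector about the tool's x, y, z in degrees. A call has 1 to 8 rows; each row is the pose to reach, as a shift and turn from the pose measured when the call began, along the tool's axes at that moment; what a row does not reach only later rows make up. A row lasts 1/10 s, in which the tool goes at most 50 mm and 8.59 degrees, less where a joint would pass 70% of its speed; a pose out of reach is approached as far as the arm can. A call with a gripper value outside its range is refused whole. "fingers" is the opening, from 0 (shut) to 1 (fully open), set as the call begins (left out, the last holds). The fingers move at their own pace and stop on an object; "force" is the grip in N (left out, the last holds). Time passes only in rows, so rows that repeat a pose let the fingers close. It gives the time, the measured TCP pose, the force and the opening at its end, in the units of the state.
- ctrl.get_state(): the state, without advancing time (a new reading comes with each control period).
- ctrl.read_camera(name): name is "scene" or "top"; returns (picture, depth): 384x512x3 uint8, blue, green, red; 384x512 float32, m along the optical axis (not along the pixel's ray), 0 where there is no reading.
- ctrl.camera_model(name): a dict with "fx", "fy", "cx", "cy" (pixels), "extrinsics" (4x4, takes a point from world to camera coordinates). Camera axes: x right, y up, looking along -z (the intrinsics and any distortion apply to the point x, -y, -z); pixel columns grow to the right and rows downward; lengths in m; the calibration is good to about 2 mm. A picture is of the moment at which its call begins. camera_model takes no time and is no camera call.
- ctrl.finish_job(): hands the job in, once; it reports no verdict.
The state is a dict: "time_s": time; "q": joint angles; "qvel": joint speeds; "joint_torque": joint torques, N m; "tcp_pos": TCP position; "orientation": TCP orientation; "wrist_force": force on the tool from outside, world axes, zero at the start; "wrist_torque": the same for the moment, N m; "finger_gap": finger opening in m.
Only numpy, scipy, OpenCV 4.12 (cv2) and the standard library are available. Lean on these libraries where they do the work, as an engineer would, in place of code of your own. Each camera call takes 0.05 s, during which the arm holds its last target.

## Working session

There is one attempt and no reset: what is moved stays moved. The work goes in short steps, Python scripts to look and compute and a tool call to move; the robot and the scene stay as the last step left them, time stands still between calls to the robot, and variables do not carry over. Pictures are saved under pics/ and viewed, and the job is handed in when it is done.

Besides the shell and the picture viewer there is one more tool, called after "Emit:" as a command line: name --argument value ..., lists and objects as JSON in quotes. apply_moves: Moves the arm, as the interface text tells. Its arguments: {"type":"object","properties":{"plan":{"type":"array","items":{"type":"array","items":{"type":"array","items":{"type":"number"}}}},"fingers":{"type":"number"},"force":{"type":"number"}},"required":["plan"]}

```bash
ls; mkdir -p pics; python3 - <<'E'
from bench import ctrl
import cv2,numpy as np
s=ctrl.get_state()
for k,v in s.items(): print(k,np.round(v,4))
for n in("scene","top"):
    p,d=ctrl.read_camera(n); cv2.imwrite(f"pics/{n}0.png",p); np.save(f"{n}0.npy",d)
    m=ctrl.camera_model(n); print(n,m)
E
```

```text
pics
time_s 0.0
q [ 1.1254  0.2592  0.0207  1.3337 -0.      1.4182]
qvel [-0.0001  0.0003 -0.0001  0.0012 -0.0005  0.0001]
joint_torque [ 2.40000e-03 -5.55635e+01  3.44533e+01  1.39000e-02  1.00000e-04
 -0.00000e+00]
tcp_pos [0.1586 0.5263 0.2307]
orientation [-2.000e-04  1.459e-01  9.893e-01 -7.000e-04]
wrist_force [ 0.032  -0.8767  0.8257]
wrist_torque [-0.0639  0.008  -0.013 ]
finger_gap 0.0854
scene {'fx': 394.67167232591805, 'fy': 394.67167232591805, 'cx': 262.0624287476483, 'cy': 190.25098983138025, 'extrinsics': array([[-0.78370823,  0.62105531,  0.00957687,  0.39886334],
       [-0.50999437, -0.65220885,  0.56082916,  0.26424988],
       [ 0.35455205,  0.43464228,  0.82787616, -1.25037638],
       [ 0.        ,  0.        ,  0.        ,  1.        ]])}
top {'fx': 446.34822978678204, 'fy': 446.34822978678204, 'cx': 256.2405858305643, 'cy': 192.49255942606953, 'extrinsics': array([[-0.02079459, -0.99973658, -0.00971326,  0.0580452 ],
       [ 0.99750546, -0.02140173,  0.06726673, -0.54131824],
       [-0.06745689, -0.00829024,  0.99768775, -1.29710199],
       [ 0.        ,  0.        ,  0.        ,  1.        ]])}
```

View pics/scene0.png

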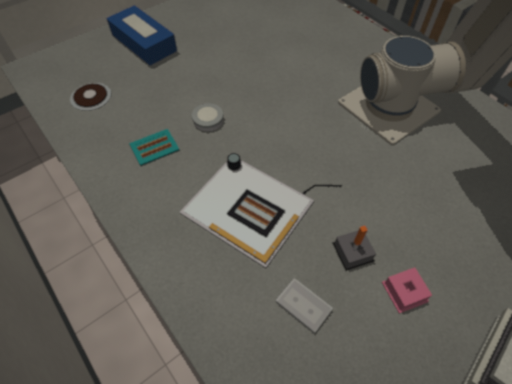

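View pics/top0.png

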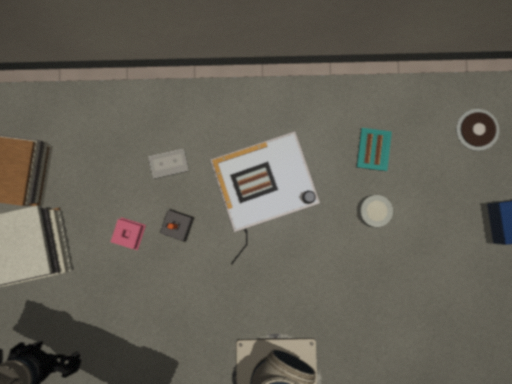

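Candidates in the top view:
- Holder: grey block at (177,225), with the orange handle at (172,226). The pink one at (127,233) is the decoy.
- Carrier: black frame at (254,182). The turquoise one at (374,149) is the decoy.

I choose grey and black, and check both in an enlarged crop.

```bash
python3 - <<'E'
import cv2
p=cv2.imread("pics/top0.png")
def crop(n,x0,y0,x1,y1,s):
    c=cv2.resize(p[y0:y1,x0:x1],None,fx=s,fy=s,interpolation=cv2.INTER_CUBIC)
    for x in range((x0+9)//10*10,x1,10):
        cv2.putText(c,str(x),((x-x0)*s,8),0,.3,(0,0,255),1); cv2.line(c,((x-x0)*s,10),((x-x0)*s,14),(0,0,255),1)
    for y in range((y0+9)//10*10,y1,10):
        cv2.putText(c,str(y),(0,(y-y0)*s+3),0,.3,(0,0,255),1); cv2.line(c,(20,(y-y0)*s),(24,(y-y0)*s),(0,0,255),1)
    cv2.imwrite(n,c)
crop("pics/cp0.png",205,125,325,235,5)
crop("pics/ch0.png",150,200,210,250,10)
E
```

```text
(no output)
```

View pics/cp0.png

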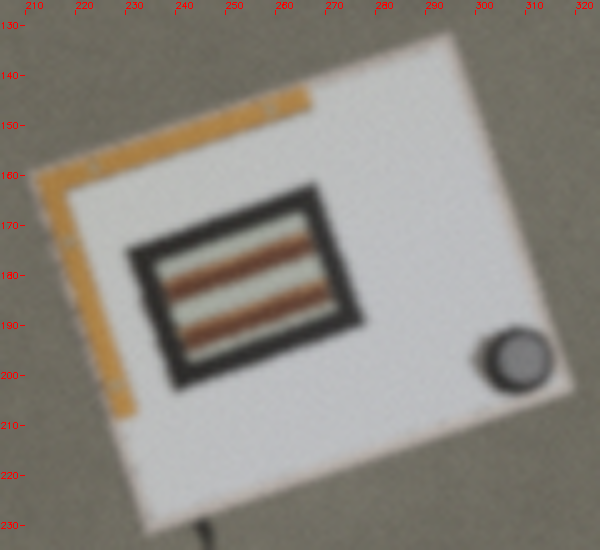

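View pics/ch0.png

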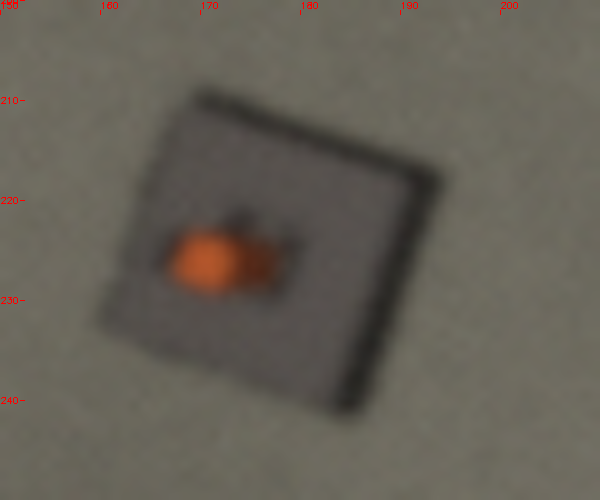

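```bash
cat > h.py <<'E'
import numpy as np
from scipy.optimize import least_squares
M={'scene': dict(f=394.67167232591805,cx=262.0624287476483,cy=190.25098983138025,E=np.array([[-0.78370823,0.62105531,0.00957687,0.39886334],[-0.50999437,-0.65220885,0.56082916,0.26424988],[0.35455205,0.43464228,0.82787616,-1.25037638],[0,0,0,1]])),
'top': dict(f=446.34822978678204,cx=256.2405858305643,cy=192.49255942606953,E=np.array([[-0.02079459,-0.99973658,-0.00971326,0.0580452],[0.99750546,-0.02140173,0.06726673,-0.54131824],[-0.06745689,-0.00829024,0.99768775,-1.29710199],[0,0,0,1]]))}
def unproj(n,u,v,z):
    m=M[n];R=m['E'][:3,:3];t=m['E'][:3,3]
    d=R.T@np.array([(u-m['cx'])/m['f'],-(v-m['cy'])/m['f'],-1.]);c=-R.T@t
    return c+d*(z-c[2])/d[2]
def proj(n,p):
    m=M[n];q=m['E'][:3,:3]@np.asarray(p)+m['E'][:3,3]
    return np.array([m['cx']+m['f']*q[0]/-q[2],m['cy']-m['f']*q[1]/-q[2]])
def cr(x0,y0,s,px,py): return (px+.5)/s-.5+x0,(py+.5)/s-.5+y0
def fitrect(P,L):
    "P world xy of points, L local xy; returns x,y,yaw,rms"
    P=np.array(P)[:,:2];L=np.array(L)
    a=P-P.mean(0);b=L-L.mean(0)
    th=np.arctan2((b[:,0]*a[:,1]-b[:,1]*a[:,0]).sum(),(b*a).sum())
    R=np.array([[np.cos(th),-np.sin(th)],[np.sin(th),np.cos(th)]])
    t=P.mean(0)-R@L.mean(0)
    return t,th,P-(L@R.T+t)
E
python3 - <<'E'
from h import *
np.set_printoptions(precision=4,suppress=True)
C=lambda px,py,z:unproj('top',*cr(205,125,5,px,py),z)
pan=[C(30,172,.01),C(452,33,.01),C(573,388,.01),C(147,533,.01)]
print(fitrect(pan,[(.115,.135),(.115,-.135),(-.115,-.135),(-.115,.135)]))
st=[C(67,190,.018),C(312,106,.018),C(136,407,.018)]
print(st); print(fitrect(st,[(0,0),(0,-.156),(-.14,0)]))
ca=[C(127,250,.018),C(316,184,.018),C(364,323,.018),C(178,390,.018)]
t=fitrect(ca,[(.045,.06),(.045,-.06),(-.045,-.06),(-.045,.06)]);print(t)
print(C(520,362,.032))
H=lambda px,py,z:unproj('top',*cr(150,200,10,px,py),z)
ho=[H(195,100,.038),H(413,175,.038),H(342,412,.038),H(100,322,.038)]
print(fitrect(ho,[(.035,.035),(.035,-.035),(-.035,-.035),(-.035,.035)]))
print("handle top",H(203,262,.118))
E
```

```text
(array([0.5776, 0.0209]), np.float64(0.30055141090357707), array([[-0.0014, -0.0031],
       [-0.0032,  0.001 ],
       [ 0.0025,  0.0032],
       [ 0.0021, -0.0011]]))
[array([0.6337, 0.1581, 0.018 ]), array([0.6807, 0.0118, 0.018 ]), array([0.5042, 0.1194, 0.018 ])]
(array([0.6356, 0.1598]), np.float64(0.2968822375250917), array([[-0.0019, -0.0017],
       [-0.0005,  0.0012],
       [ 0.0024,  0.0005]]))
(array([0.5739, 0.053 ]), np.float64(0.32001252387633317), array([[-0.0006, -0.001 ],
       [-0.0015,  0.0002],
       [ 0.0008,  0.0021],
       [ 0.0013, -0.0014]]))
[ 0.5251 -0.1057  0.032 ]
(array([0.4525, 0.2812]), np.float64(-0.36044823212593513), array([[-0.0007, -0.0012],
       [ 0.0009,  0.0012],
       [-0.0015, -0.0022],
       [ 0.0012,  0.0022]]))
handle top [0.4502 0.2822 0.118 ]
```

```bash
python3 - <<'E'
import cv2
from h import *
p=cv2.imread("pics/scene0.png")
x0,y0,x1,y1,s=325,215,385,275,10
c=cv2.resize(p[y0:y1,x0:x1],None,fx=s,fy=s,interpolation=cv2.INTER_CUBIC)
for z,col in((.118,(255,0,0)),(.048,(0,255,0)),(.038,(255,255,0))):
    for cx,cy in((.4502,.2822),(.4525,.2812)):
        u,v=proj('scene',(cx,cy,z));print(z,u,v)
        cv2.circle(c,(int((u-x0+.5)*s),int((v-y0+.5)*s)),3,col,-1)
for x in range(330,385,10): cv2.putText(c,str(x),((x-x0)*s,8),0,.3,(0,0,255),1)
for y in range(220,275,10): cv2.putText(c,str(y),(0,(y-y0)*s),0,.3,(0,0,255),1)
cv2.imwrite("pics/cs0.png",c)
E
```

```text
0.118 362.91900050191333 227.98782829531586
0.118 361.863737728715 228.24058673973926
0.048 356.3382197736716 242.32180930113384
0.048 355.3461562150205 242.5646657065177
0.038 355.4645836862021 244.22472684251966
0.038 354.4809369623471 244.466209841076
```

View pics/cs0.png

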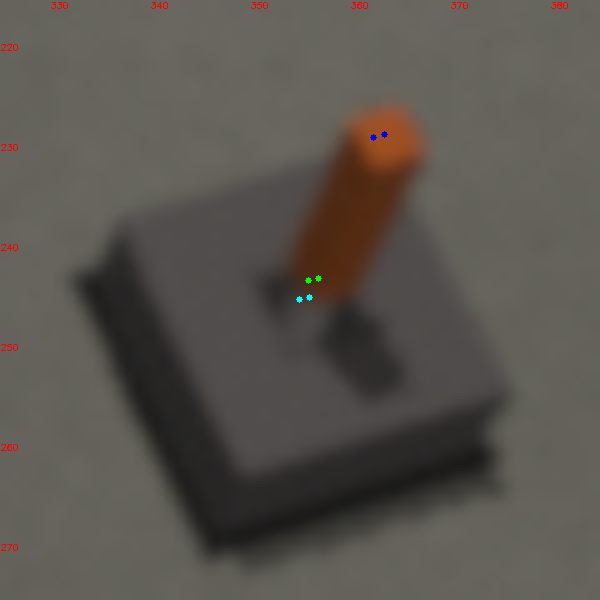

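```bash
cat > g.py <<'E'
import sys
from h import *
from scipy.spatial.transform import Rotation as Ro
from bench import ctrl
def go(x,y,z,yawjaw):
    "world target of TCP, jaw (tool y) world angle deg, tool straight down"
    s=ctrl.get_state();q=s['orientation'];R=Ro.from_quat([q[1],q[2],q[3],q[0]])
    d=R.inv().apply(np.array([x,y,z])-s['tcp_pos'])
    a=np.radians(yawjaw);Y=np.array([np.cos(a),np.sin(a),0]);Z=np.array([0,0,-1.]);X=np.cross(Y,Z)
    T=Ro.from_matrix(np.c_[X,Y,Z]);r=(R.inv()*T).as_rotvec(degrees=True)
    Yc=R.as_matrix()[:,1]
    print('t',round(s['time_s'],2),'tcp',np.round(s['tcp_pos'],4),'jaw',round(np.degrees(np.arctan2(Yc[1],Yc[0])),2),'F',np.round(s['wrist_force'],2),'gap',round(s['finger_gap'],4))
    print('shift',np.round(d,4),'turn',np.round(r,2))
if __name__=='__main__': go(*map(float,sys.argv[1:5]))
E
python3 g.py .4502 .2824 .18 69.3
```

```text
t 0.1 tcp [0.1586 0.5264 0.2307] jaw 73.22 F [ 0.14 -0.69 -0.39] gap 0.085
shift [-0.3496 -0.1494  0.0508] turn [-0.07 -0.01  3.92]
```

Emit:
apply_moves --plan '[[[-0.045,-0.019,0.005,0,0,0.5],[-0.09,-0.038,0.012,0,0,1],[-0.135,-0.058,0.02,0,0,1.5],[-0.18,-0.077,0.026,0,0,2],[-0.225,-0.096,0.033,0,0,2.5],[-0.27,-0.115,0.04,0,0,3],[-0.315,-0.135,0.046,0,0,3.5],[-0.3496,-0.1494,0.0508,0,0,3.92]]]'

```text
time_s: 0.9
tcp_pos: [0.4518, 0.2802, 0.1794]
orientation: [-0.0, 0.18, 0.984, -0.001]
wrist_force: [0.3, 0.4, 0.3]
finger_gap: 0.0856
```

```bash
python3 g.py .4502 .2824 .052 69.3; python3 - <<'E'
from bench import ctrl
import cv2
p,d=ctrl.read_camera("scene");cv2.imwrite("pics/s1.png",cv2.resize(p[150:300,260:460],None,fx=4,fy=4,interpolation=2))
E
```

```text
t 0.9 tcp [0.4518 0.2802 0.1794] jaw 69.21 F [0.29 0.35 0.28] gap 0.0856
shift [0.0022 0.0017 0.1274] turn [-0.1  -0.02 -0.09]
```

View pics/s1.png

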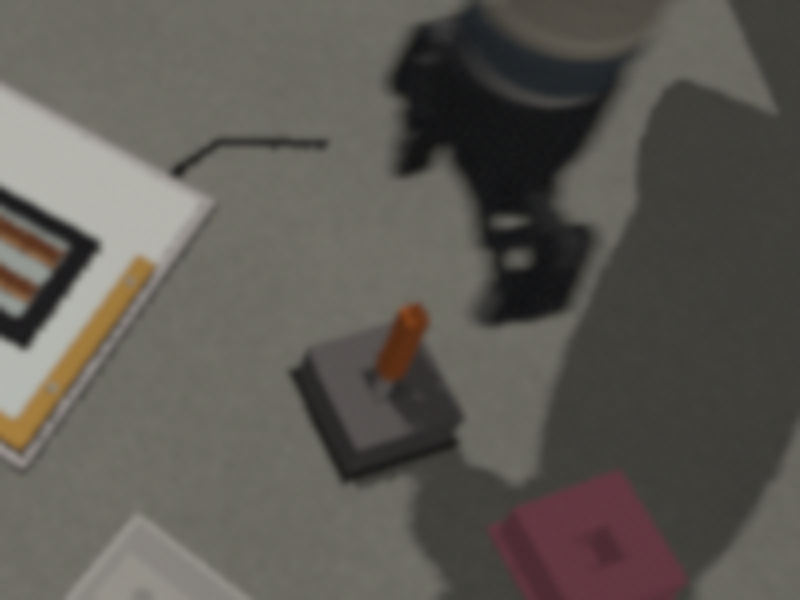

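The jaws straddle the handle line: the fingertips are at crop (400,165) and (490,310), which agrees with the projection of the TCP. Going down.

Emit:
apply_moves --plan '[[[0.0022,0.0017,0.03,0,0,0],[0.0022,0.0017,0.06,0,0,0],[0.0022,0.0017,0.09,0,0,0],[0.0022,0.0017,0.115,0,0,0],[0.0022,0.0017,0.1274,0,0,0],[0.0022,0.0017,0.1274,0,0,0],[0.0022,0.0017,0.1274,0,0,0]]]'

```text
time_s: 1.65
tcp_pos: [0.4537, 0.2798, 0.0512]
orientation: [0.0, 0.182, 0.983, -0.002]
wrist_force: [-0.5, -0.7, 1.2]
finger_gap: 0.0855
```

Emit:
apply_moves --plan '[[[0,0,0,0,0,0],[0,0,0,0,0,0],[0,0,0,0,0,0],[0,0,0,0,0,0],[0,0,0,0,0,0],[0,0,0,0,0,0],[0,0,0,0,0,0],[0,0,0,0,0,0]]]' --fingers 0.1 --force 60

```text
time_s: 2.45
tcp_pos: [0.4538, 0.2799, 0.0514]
orientation: [0.0, 0.182, 0.983, -0.002]
wrist_force: [-1.5, 0.0, 6.5]
finger_gap: 0.0132
```

```bash
python3 g.py .4502 .2824 .052 69.3
```

```text
t 2.45 tcp [0.4538 0.2799 0.0514] jaw 69.06 F [-1.51  0.03  6.54] gap 0.0132
shift [ 0.0043  0.0011 -0.0006] turn [-0.17  0.05 -0.24]
```

```bash
python3 - <<'E'
from bench import ctrl
import cv2
for n,(x0,y0,x1,y1) in dict(scene=(320,180,420,280),top=(130,180,230,280)).items():
    p,d=ctrl.read_camera(n);cv2.imwrite(f"pics/{n}2.png",cv2.resize(p[y0:y1,x0:x1],None,fx=6,fy=6,interpolation=2))
E
```

```text
(no output)
```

View pics/scene2.png

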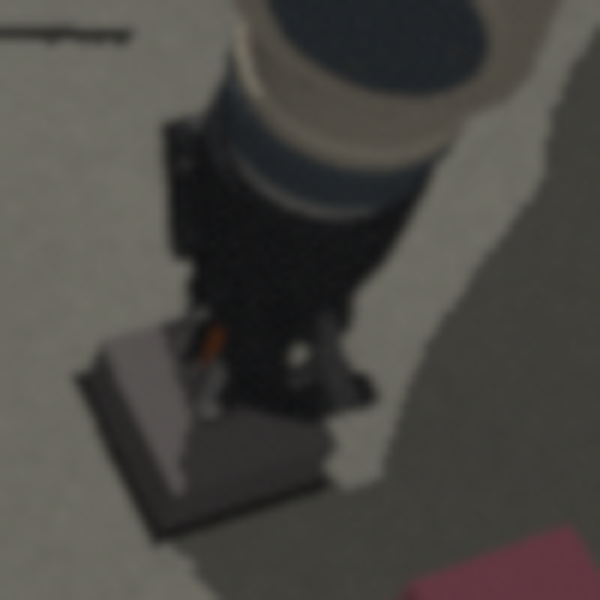

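View pics/top2.png

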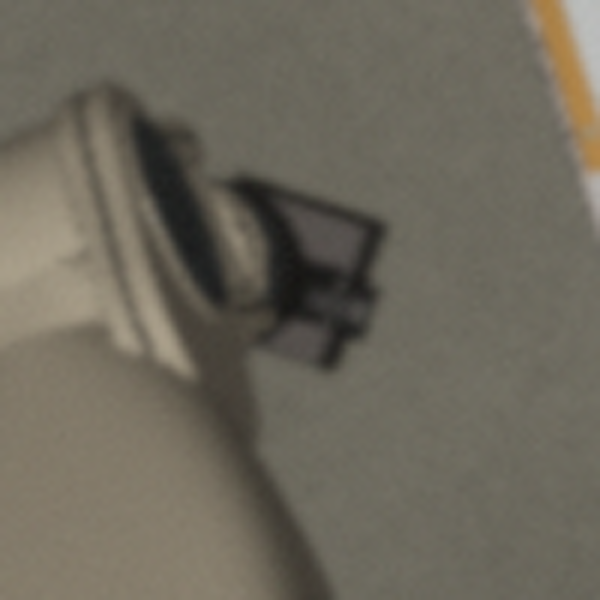

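Emit:
apply_moves --plan '[[[0,0,-0.015,0,0,0],[0,0,-0.03,0,0,0],[0,0,-0.05,0,0,0],[0,0,-0.075,0,0,0],[0,0,-0.1,0,0,0],[0,0,-0.1,0,0,0]]]' --force 80

```text
time_s: 3.15
tcp_pos: [0.4551, 0.2807, 0.1542]
orientation: [0.002, 0.182, 0.983, -0.0]
wrist_force: [0.2, 0.3, -0.7]
finger_gap: 0.013
```

```bash
python3 g.py .4502 .2824 .152 69.3;python3 - <<'E'
from bench import ctrl
from h import *
import cv2
s=ctrl.get_state();t=s['tcp_pos']
p,d=ctrl.read_camera("scene")
x0,y0,s_=320,160,7
c=cv2.resize(p[y0:y0+85,x0:x0+85],None,fx=s_,fy=s_,interpolation=2)
for dz in(0,-.046+.0):
    u,v=proj('scene',(t[0],t[1],t[2]+dz));cv2.circle(c,(int((u-x0+.5)*s_),int((v-y0+.5)*s_)),3,(0,255,0),-1);print(u,v)
cv2.imwrite("pics/s3.png",c)
p,d=ctrl.read_camera("top")
x0,y0,s_=130,180,7
c=cv2.resize(p[y0:y0+85,x0:x0+85],None,fx=s_,fy=s_,interpolation=2)
u,v=proj('top',(t[0],t[1],t[2]-.046));cv2.circle(c,(int((u-x0+.5)*s_),int((v-y0+.5)*s_)),3,(0,255,0),-1)
cv2.imwrite("pics/t3.png",c)
E
```

```text
t 3.15 tcp [0.4551 0.2807 0.1542] jaw 69.06 F [ 0.22  0.29 -0.73] gap 0.013
shift [ 0.0052 -0.0002  0.0022] turn [ 0.01  0.25 -0.24]
364.57711281586194 220.570246162678
359.9295562843663 230.85854720097583
```

View pics/s3.png

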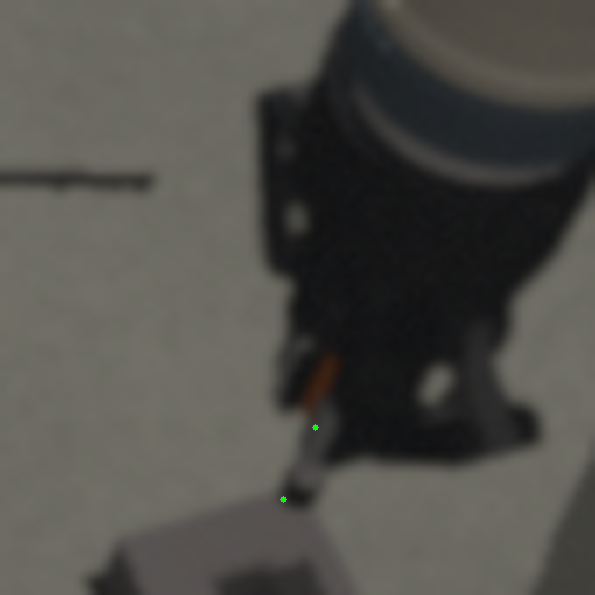

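View pics/t3.png

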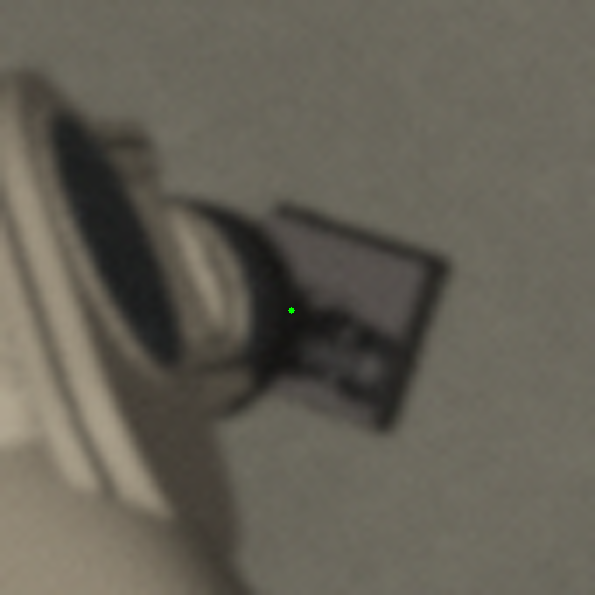

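```bash
cat > t.py <<'E'
import sys
from g import *
OX,OY,H=.005,0.0,.0454   # tip offset in tool x,y ; foot below TCP
C0=np.array([.635,.159]);PY=.298
Rp=np.array([[np.cos(PY),-np.sin(PY)],[np.sin(PY),np.cos(PY)]])
def tip():
    s=ctrl.get_state();q=s['orientation'];R=Ro.from_quat([q[1],q[2],q[3],q[0]])
    w=s['tcp_pos']+R.apply([OX,OY,H]);return w,Rp.T@(w[:2]-C0),s,R
def tgo(xp,yp,zf,jaw):
    w,pp,s,R=tip()
    a=PY+np.radians(jaw);Y=np.array([np.cos(a),np.sin(a),0]);Z=np.array([0,0,-1.]);X=np.cross(Y,Z)
    T=Ro.from_matrix(np.c_[X,Y,Z])
    foot=np.r_[C0+Rp@[xp,yp],zf];tcp=foot-T.apply([OX,OY,H])
    print('tcp target',np.round(tcp,4))
    Fp=Rp.T@s['wrist_force'][:2]
    print('t %.2f tip panel mm %s footz %.1f  Fpanel %s Fz %.2f gap %.4f q6 %.2f'%(s['time_s'],np.round(pp*1e3,1),w[2]*1e3,np.round(Fp,2),s['wrist_force'][2],s['finger_gap'],s['q'][5]))
    print('shift',np.round(R.inv().apply(tcp-s['tcp_pos']),4),'turn',np.round((R.inv()*T).as_rotvec(degrees=True),2))
if __name__=='__main__':
    v=list(map(float,sys.argv[1:5]));tgo(v[0]/1e3,v[1]/1e3,v[2]/1e3,v[3])
E
python3 - <<'E'
from t import *
w,pp,s,R=tip();print(w,pp,proj('scene',w),unproj('scene',361.9,230.9,w[2]))
E
python3 t.py -152 -78 60 0
```

```text
[0.44914248 0.28182786 0.10583463] [-0.1416026   0.17198373] [361.9201609  230.23948896] [0.45039834 0.28295861 0.10583463]
tcp target [0.5141 0.035  0.1054]
t 3.25 tip panel mm [-141.6  172. ] footz 105.8  Fpanel [-0.44  0.83] Fz -2.08 gap 0.0130 q6 0.76
shift [-0.1438 -0.2073  0.0466] turn [-0.12  0.14 51.98]
```

Emit:
apply_moves --plan '[[[-0.018,-0.026,0,0,0,6.5],[-0.036,-0.052,0,0,0,13],[-0.054,-0.078,0.005,0,0,19.5],[-0.072,-0.104,0.012,0,0,26],[-0.09,-0.13,0.02,0,0,32.5],[-0.108,-0.156,0.03,0,0,39],[-0.126,-0.182,0.04,0,0,45.5],[-0.1438,-0.2073,0.0466,0,0,52]]]'

```text
time_s: 4.05
tcp_pos: [0.5131, 0.0338, 0.1033]
orientation: [-0.0, 0.596, 0.803, -0.002]
wrist_force: [0.3, 0.2, -0.9]
finger_gap: 0.0128
```

```bash
python3 t.py -152 -78 30 0;python3 - <<'E'
from bench import ctrl
import cv2
for n,(x0,y0,x1,y1) in dict(scene=(190,130,330,270),top=(200,120,330,240)).items():
    p,d=ctrl.read_camera(n);cv2.imwrite(f"pics/{n}4.png",cv2.resize(p[y0:y1,x0:x1],None,fx=4,fy=4,interpolation=2))
E
```

```text
tcp target [0.5141 0.035  0.0754]
t 4.05 tip panel mm [-153.4  -79. ] footz 57.9  Fpanel [0.31 0.06] Fz -0.95 gap 0.0128 q6 1.18
shift [0.001  0.0013 0.0279] turn [-0.2   0.1  -0.29]
```

View pics/scene4.png

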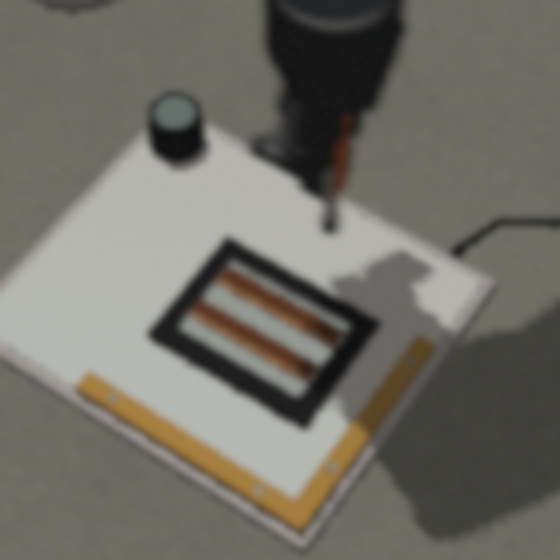

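View pics/top4.png

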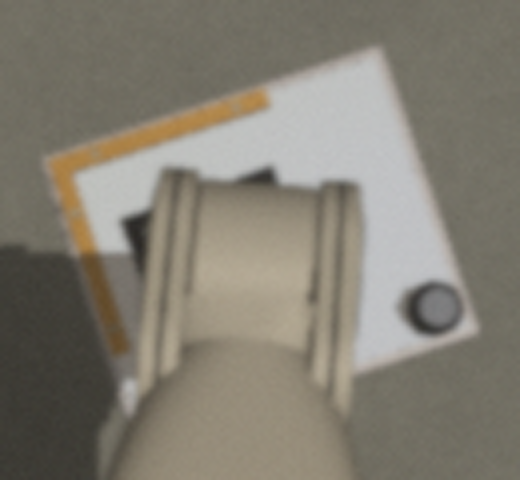

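```bash
python3 - <<'E'
from t import *
np.set_printoptions(precision=4,suppress=True)
C=lambda px,py,z:unproj('scene',*cr(190,130,4,px,py),z)
ca=[C(305,425,.018),C(152,334,.018),C(230,240,.018),C(378,324,.018)]
t,th,r=fitrect(ca,[(.045,.06),(.045,-.06),(-.045,-.06),(-.045,.06)]);print(t,th,r)
print('panel',Rp.T@(t-C0))
for st in(C(297,498,.018),C(88,374,.018),C(424,338,.018)): print(Rp.T@(st[:2]-C0),st)
w,pp,_,_=tip();print('tip',w,proj('scene',w),cr(190,130,4,330,228),Rp.T@(C(330,228,w[2])[:2]-C0))
E
```

```text
[0.5737 0.0567] 0.3154374586510694 [[-0.001  -0.002 ]
 [-0.0022  0.0014]
 [ 0.0006  0.0023]
 [ 0.0025 -0.0017]]
panel [-0.0887 -0.0798]
[-0.0032  0.0029] [0.6311 0.1608 0.018 ]
[ 0.0017 -0.1522] [0.6813 0.014  0.018 ]
[-0.1408  0.0067] [0.4985 0.1241 0.018 ]
tip [0.5121 0.0368 0.0576] [270.2761 185.7889] (272.125, 186.625) [-0.1539 -0.0754]
```

Emit:
apply_moves --plan '[[[0.001,0.001,0.015,0,0,0],[0.001,0.001,0.03,0,0,0],[0.001,0.001,0.037,0,0,0],[0.001,0.001,0.041,0,0,0],[0.001,0.001,0.043,0,0,0],[0.001,0.001,0.043,0,0,0]]]'

```text
time_s: 4.75
tcp_pos: [0.5143, 0.0335, 0.0601]
orientation: [-0.0, 0.597, 0.802, -0.002]
wrist_force: [0.0, -1.4, -0.3]
finger_gap: 0.0128
```

```bash
python3 t.py -152 -78 12.5 0;python3 - <<'E'
from bench import ctrl
import cv2
for n,(x0,y0,x1,y1) in dict(scene=(220,140,320,230)).items():
    p,d=ctrl.read_camera(n);cv2.imwrite(f"pics/{n}5.png",cv2.resize(p[y0:y1,x0:x1],None,fx=6,fy=6,interpolation=2))
E
```

```text
tcp target [0.5141 0.035  0.0579]
t 4.75 tip panel mm [-152.4  -79.7] footz 14.6  Fpanel [-0.38 -1.31] Fz -0.27 gap 0.0128 q6 1.18
shift [0.0016 0.0003 0.0021] turn [-0.23  0.13 -0.39]
```

View pics/scene5.png

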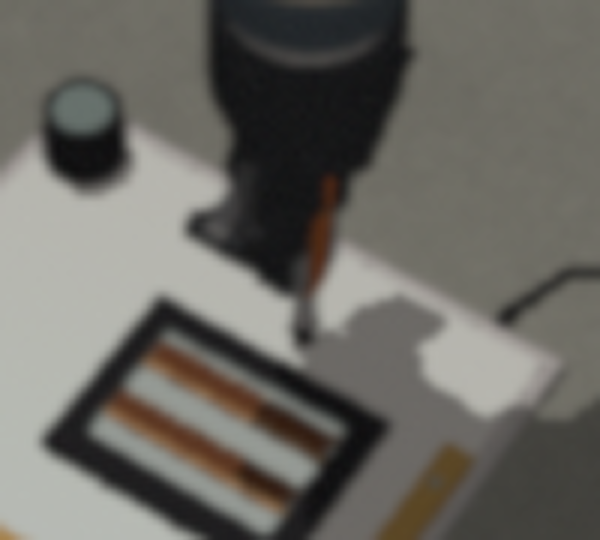

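Emit:
apply_moves --plan '[[[0.001,0,0.002,0,0,0],[0.002,0.004,0.0025,0,0,0],[0.002,0.007,0.0025,0,0,0],[0.002,0.008,0.0025,0,0,0],[0.002,0.008,0.0025,0,0,0]]]'

```text
time_s: 5.3
tcp_pos: [0.5218, 0.0377, 0.0578]
orientation: [-0.0, 0.597, 0.802, -0.002]
wrist_force: [-0.6, -0.0, 0.0]
finger_gap: 0.0129
```

```bash
python3 t.py -138 -76 12.5 0
```

```text
tcp target [0.5269 0.0411 0.0579]
t 5.30 tip panel mm [-144.   -77.8] footz 12.4  Fpanel [-0.54  0.14] Fz 0.01 gap 0.0129 q6 1.19
shift [ 0.0018  0.0058 -0.0002] turn [-0.2   0.15 -0.39]
```

Emit:
apply_moves --plan '[[[0,0.002,0,0,0,0],[0,0.004,0,0,0,0],[0,0.006,0,0,0,0],[0,0.008,0,0,0,0],[0,0.01,0,0,0,0],[0,0.012,0,0,0,0],[0,0.014,0,0,0,0],[0,0.016,0,0,0,0]]]'

```text
time_s: 6.1
tcp_pos: [0.5372, 0.0424, 0.0577]
orientation: [-0.0, 0.597, 0.802, -0.002]
wrist_force: [-3.1, -0.9, 0.4]
finger_gap: 0.0129
```

```bash
python3 t.py -110 -77 12.5 0
```

```text
tcp target [0.5539 0.0483 0.0579]
t 6.10 tip panel mm [-127.9  -77.9] footz 12.3  Fpanel [-3.21  0.03] Fz 0.42 gap 0.0129 q6 1.20
shift [ 0.0009  0.0177 -0.0003] turn [-0.21  0.14 -0.38]
```

Emit:
apply_moves --plan '[[[0,0.002,0,0,0,0],[0,0.004,0,0,0,0],[0,0.006,0,0,0,0],[0,0.008,0,0,0,0],[0,0.01,0,0,0,0],[0,0.012,0,0,0,0],[0,0.014,0,0,0,0],[0,0.016,0,0,0,0]]]'

```text
time_s: 6.9
tcp_pos: [0.5527, 0.047, 0.0576]
orientation: [-0.0, 0.597, 0.802, -0.002]
wrist_force: [-2.2, -0.2, 2.2]
finger_gap: 0.0129
```

```bash
python3 t.py -104 -77 12.5 0;python3 - <<'E'
from bench import ctrl
import cv2
for n,(x0,y0,x1,y1) in dict(scene=(190,130,330,270)).items():
    p,d=ctrl.read_camera(n);cv2.imwrite(f"pics/{n}6.png",cv2.resize(p[y0:y1,x0:x1],None,fx=4,fy=4,interpolation=2))
E
```

```text
tcp target [0.5597 0.0501 0.0579]
t 6.90 tip panel mm [-111.7  -78. ] footz 12.2  Fpanel [-2.18  0.41] Fz 2.20 gap 0.0129 q6 1.21
shift [ 0.0009  0.0076 -0.0003] turn [-0.21  0.15 -0.38]
```

View pics/scene6.png

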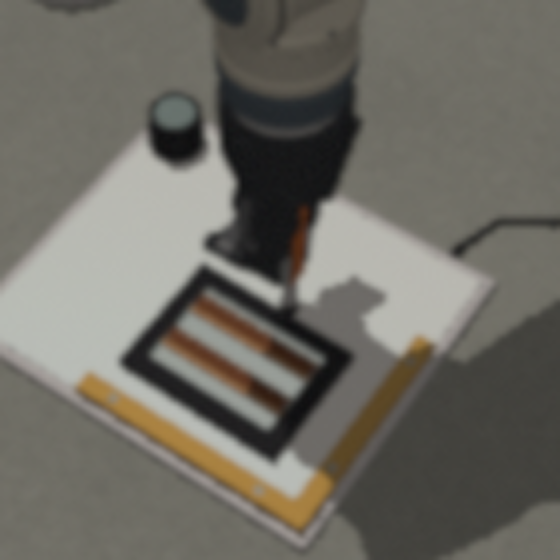

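The carrier slides with the tip: its far-left corner is at crop (275,460), about 15 mm short of the far stop. Continuing, more slowly.

Emit:
apply_moves --plan '[[[0,0.0015,0,0,0,0],[0,0.003,0,0,0,0],[0,0.0045,0,0,0,0],[0,0.006,0,0,0,0],[0,0.0075,0,0,0,0],[0,0.009,0,0,0,0]]]'

```text
time_s: 7.55
tcp_pos: [0.5617, 0.0496, 0.0576]
orientation: [0.0, 0.597, 0.802, -0.002]
wrist_force: [-1.4, -0.8, 1.3]
finger_gap: 0.0132
```

Emit:
apply_moves --plan '[[[0,0.001,0,0,0,0],[0,0.002,0,0,0,0]]]'

```text
time_s: 7.75
tcp_pos: [0.5638, 0.0502, 0.0576]
orientation: [0.0, 0.597, 0.802, -0.002]
wrist_force: [-3.0, -0.8, 1.6]
finger_gap: 0.0133
```

```bash
python3 t.py -104 -77 12.5 0
```

```text
tcp target [0.5597 0.0501 0.0579]
t 7.75 tip panel mm [-100.2  -78.2] footz 12.2  Fpanel [-3.11  0.08] Fz 1.60 gap 0.0133 q6 1.22
shift [ 0.001  -0.004  -0.0003] turn [-0.19  0.15 -0.39]
```

Emit:
apply_moves --plan '[[[0,0.0005,0,0,0,0],[0,0.001,0,0,0,0]]]'

```text
time_s: 7.95
tcp_pos: [0.5647, 0.0506, 0.0576]
orientation: [0.0, 0.597, 0.802, -0.002]
wrist_force: [-2.0, 0.0, 0.5]
finger_gap: 0.0129
```

Emit:
apply_moves --plan '[[[0,0.0005,0,0,0,0],[0,0.001,0,0,0,0]]]'

```text
time_s: 8.15
tcp_pos: [0.5657, 0.0508, 0.0576]
orientation: [0.0, 0.597, 0.802, -0.002]
wrist_force: [-1.8, -0.5, 0.9]
finger_gap: 0.0127
```

Emit:
apply_moves --plan '[[[0,0.0005,0,0,0,0],[0,0.001,0,0,0,0]]]'

```text
time_s: 8.35
tcp_pos: [0.5663, 0.051, 0.0576]
orientation: [-0.0, 0.597, 0.802, -0.002]
wrist_force: [-4.8, -1.2, 2.1]
finger_gap: 0.0127
```

Emit:
apply_moves --plan '[[[0,0.0005,0,0,0,0],[0,0.0005,0,0,0,0]]]'

```text
time_s: 8.55
tcp_pos: [0.5664, 0.0511, 0.0575]
orientation: [-0.0, 0.597, 0.802, -0.003]
wrist_force: [-4.9, -1.9, 3.1]
finger_gap: 0.0127
```

```bash
python3 t.py -104 -77 12.5 0;python3 - <<'E'
from bench import ctrl
import cv2
for n,(x0,y0,x1,y1) in dict(scene=(190,130,330,270)).items():
    p,d=ctrl.read_camera(n);cv2.imwrite(f"pics/{n}7.png",cv2.resize(p[y0:y1,x0:x1],None,fx=4,fy=4,interpolation=2))
E
```

```text
tcp target [0.5597 0.0501 0.0579]
t 8.55 tip panel mm [-97.5 -78.1] footz 12.1  Fpanel [-5.29 -0.41] Fz 3.14 gap 0.0127 q6 1.22
shift [ 0.001  -0.0067 -0.0004] turn [-0.29  0.15 -0.39]
```

View pics/scene7.png

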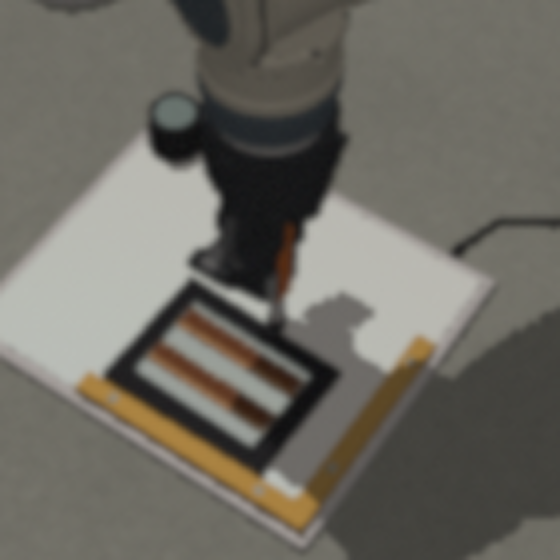

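Emit:
apply_moves --plan '[[[0,-0.004,0,0,0,0],[0,-0.012,0,0,0,0],[0,-0.014,-0.015,0,0,0],[0,-0.014,-0.035,0,0,0],[0,-0.014,-0.035,0,0,0]]]'

```text
time_s: 9.1
tcp_pos: [0.5543, 0.0471, 0.0949]
orientation: [0.001, 0.597, 0.802, -0.001]
wrist_force: [0.7, 0.8, -0.2]
finger_gap: 0.0127
```

```bash
python3 t.py -44 -162 46 90
```

```text
tcp target [ 0.6453 -0.0073  0.0914]
t 9.10 tip panel mm [-110.   -78.5] footz 49.5  Fpanel [0.94 0.54] Fz -0.18 gap 0.0127 q6 1.22
shift [-0.0782  0.0716  0.0037] turn [ -0.21   0.15 -90.4 ]
```

Emit:
apply_moves --plan '[[[-0.007,0.006,0,0,0,-8],[-0.014,0.013,0,0,0,-16],[-0.021,0.019,0,0,0,-24],[-0.028,0.025,0,0,0,-32],[-0.035,0.032,0,0,0,-40],[-0.042,0.039,0,0,0,-48],[-0.049,0.045,0,0,0,-56],[-0.056,0.052,0,0,0,-64]]]'

```text
time_s: 9.9
tcp_pos: [0.6202, 0.0082, 0.0942]
orientation: [0.0, 0.078, 0.997, -0.002]
wrist_force: [0.4, 0.1, -0.7]
finger_gap: 0.013
```

```bash
python3 t.py -44 -162 40 90
```

```text
tcp target [ 0.6453 -0.0073  0.0854]
t 9.90 tip panel mm [ -63.  -137.8] footz 48.8  Fpanel [0.39 0.02] Fz -0.72 gap 0.0130 q6 0.04
shift [-0.0272 -0.0113  0.0089] turn [ -0.22  -0.   -26.06]
```

Emit:
apply_moves --plan '[[[-0.009,-0.004,0,0,0,-8],[-0.018,-0.008,0,0,0,-16],[-0.0272,-0.0113,0.002,0,0,-24],[-0.0272,-0.0113,0.0089,0,0,-26],[-0.0272,-0.0113,0.0089,0,0,-26]]]'

```text
time_s: 10.4
tcp_pos: [0.6447, -0.0074, 0.0836]
orientation: [-0.001, -0.148, 0.989, -0.002]
wrist_force: [-0.3, -0.1, -1.3]
finger_gap: 0.0129
```

```bash
python3 t.py -44 -162 14 90;python3 - <<'E'
from bench import ctrl
import cv2
for n,(x0,y0,x1,y1) in dict(scene=(190,130,330,270)).items():
    p,d=ctrl.read_camera(n);cv2.imwrite(f"pics/{n}8.png",cv2.resize(p[y0:y1,x0:x1],None,fx=4,fy=4,interpolation=2))
E
```

```text
tcp target [ 0.6453 -0.0073  0.0594]
t 10.40 tip panel mm [ -44.7 -162.1] footz 38.3  Fpanel [-0.36  0.01] Fz -1.28 gap 0.0129 q6 -0.44
shift [-0.0007 -0.      0.0242] turn [-0.16 -0.15 -0.06]
```

View pics/scene8.png

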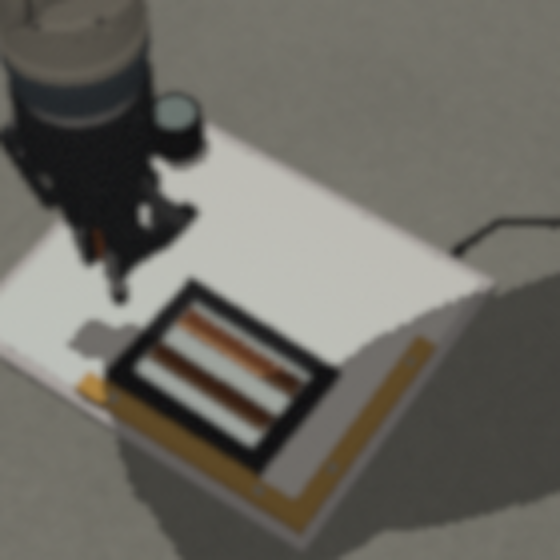

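Emit:
apply_moves --plan '[[[0,0,0.01,0,0,0],[0,0,0.02,0,0,0],[0,0,0.0255,0,0,0],[0,0,0.0255,0,0,0],[0,0,0.0255,0,0,0]]]'

```text
time_s: 10.95
tcp_pos: [0.6447, -0.0074, 0.0587]
orientation: [-0.001, -0.147, 0.989, -0.002]
wrist_force: [0.3, 0.3, -0.2]
finger_gap: 0.0132
```

```bash
python3 t.py -44 -152 12.5 90
```

```text
tcp target [0.6423 0.0022 0.0579]
t 10.95 tip panel mm [ -44.7 -162. ] footz 13.3  Fpanel [0.42 0.21] Fz -0.19 gap 0.0132 q6 -0.44
shift [-0.0006  0.0099  0.0007] turn [-0.16 -0.14 -0.14]
```

Emit:
apply_moves --plan '[[[-0.0005,0.002,0.0007,0,0,0],[-0.0005,0.004,0.0007,0,0,0],[-0.0005,0.006,0.0007,0,0,0],[-0.0005,0.008,0.0007,0,0,0],[-0.0005,0.01,0.0007,0,0,0],[-0.0005,0.012,0.0007,0,0,0],[-0.0005,0.014,0.0007,0,0,0],[-0.0005,0.016,0.0007,0,0,0]]]'

```text
time_s: 11.75
tcp_pos: [0.6406, 0.0081, 0.058]
orientation: [-0.001, -0.147, 0.989, -0.002]
wrist_force: [1.1, -1.9, 0.9]
finger_gap: 0.0132
```

```bash
python3 t.py -44 -138 12.5 90;python3 - <<'E'
from bench import ctrl
import cv2
for n,(x0,y0,x1,y1) in dict(scene=(190,160,310,270)).items():
    p,d=ctrl.read_camera(n);cv2.imwrite(f"pics/{n}9.png",cv2.resize(p[y0:y1,x0:x1],None,fx=5,fy=5,interpolation=2))
E
```

```text
tcp target [0.6382 0.0156 0.0579]
t 11.75 tip panel mm [ -44.1 -146.1] footz 12.6  Fpanel [ 0.48 -2.17] Fz 0.86 gap 0.0132 q6 -0.41
shift [0.     0.0079 0.0001] turn [-0.19 -0.13 -0.15]
```

View pics/scene9.png

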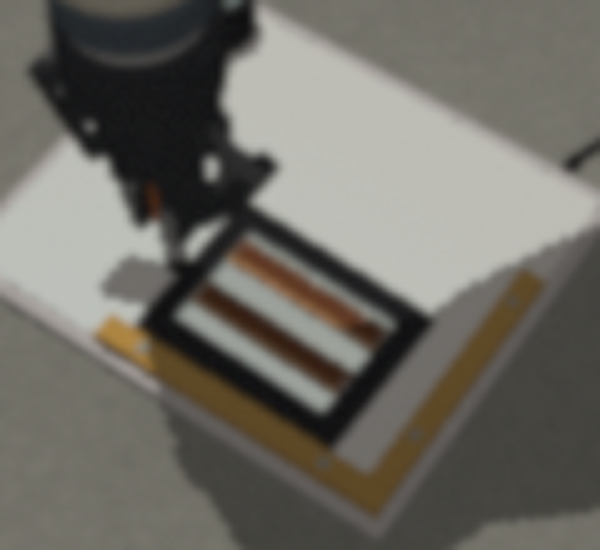

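The tip touches the right edge near its middle, at crop (182,268), and the far edge still lies along the far stop. Going on.

Emit:
apply_moves --plan '[[[0,0.0015,0,0,0,0],[0,0.003,0,0,0,0],[0,0.0045,0,0,0,0],[0,0.006,0,0,0,0],[0,0.0075,0,0,0,0],[0,0.009,0,0,0,0],[0,0.0105,0,0,0,0],[0,0.012,0,0,0,0]]]'

```text
time_s: 12.6
tcp_pos: [0.6369, 0.0199, 0.058]
orientation: [-0.001, -0.147, 0.989, -0.002]
wrist_force: [1.5, -1.4, 1.0]
finger_gap: 0.013
```

Emit:
apply_moves --plan '[[[0,0.001,0,0,0,0],[0,0.002,0,0,0,0]]]'

```text
time_s: 12.8
tcp_pos: [0.6363, 0.0219, 0.058]
orientation: [-0.001, -0.147, 0.989, -0.002]
wrist_force: [0.0, -1.7, 0.6]
finger_gap: 0.0128
```

Emit:
apply_moves --plan '[[[0,0.0005,0,0,0,0],[0,0.001,0,0,0,0]]]'

```text
time_s: 13.0
tcp_pos: [0.6361, 0.023, 0.058]
orientation: [-0.001, -0.147, 0.989, -0.002]
wrist_force: [0.6, -1.1, -0.6]
finger_gap: 0.013
```

```bash
python3 t.py -44 -138 12.5 90
```

```text
tcp target [0.6382 0.0156 0.0579]
t 13.00 tip panel mm [ -44.  -130.5] footz 12.6  Fpanel [ 0.22 -1.19] Fz -0.56 gap 0.0130 q6 -0.39
shift [ 0.     -0.0076  0.0001] turn [-0.18 -0.12 -0.13]
```

Emit:
apply_moves --plan '[[[0,0.0005,0,0,0,0],[0,0.001,0,0,0,0]]]'

```text
time_s: 13.2
tcp_pos: [0.6358, 0.0239, 0.058]
orientation: [-0.001, -0.147, 0.989, -0.002]
wrist_force: [0.1, -1.3, 0.4]
finger_gap: 0.0129
```

Emit:
apply_moves --plan '[[[0,0.0005,0,0,0,0],[0,0.001,0,0,0,0]]]'

```text
time_s: 13.4
tcp_pos: [0.6355, 0.0249, 0.058]
orientation: [-0.001, -0.147, 0.989, -0.002]
wrist_force: [1.2, -1.1, -0.7]
finger_gap: 0.0128
```

Emit:
apply_moves --plan '[[[0,0.0005,0,0,0,0],[0,0.001,0,0,0,0]]]'

```text
time_s: 13.6
tcp_pos: [0.6352, 0.0259, 0.058]
orientation: [-0.001, -0.147, 0.989, -0.002]
wrist_force: [0.1, -1.6, 0.1]
finger_gap: 0.013
```

Emit:
apply_moves --plan '[[[0,0.0005,0,0,0,0],[0,0.001,0,0,0,0]]]'

```text
time_s: 13.8
tcp_pos: [0.6348, 0.0269, 0.058]
orientation: [-0.001, -0.147, 0.989, -0.002]
wrist_force: [0.7, -2.1, -0.2]
finger_gap: 0.0132
```

Emit:
apply_moves --plan '[[[0,0.0005,0,0,0,0],[0,0.001,0,0,0,0]]]'

```text
time_s: 14.0
tcp_pos: [0.6345, 0.0278, 0.058]
orientation: [-0.001, -0.147, 0.989, -0.002]
wrist_force: [0.8, -1.3, 0.9]
finger_gap: 0.0131
```

Emit:
apply_moves --plan '[[[0,0.0005,0,0,0,0],[0,0.001,0,0,0,0]]]'

```text
time_s: 14.2
tcp_pos: [0.6343, 0.0287, 0.058]
orientation: [-0.001, -0.147, 0.989, -0.002]
wrist_force: [0.5, -3.3, -0.7]
finger_gap: 0.0127
```

```bash
python3 t.py -44 -126 12.5 90;python3 - <<'E'
from bench import ctrl
import cv2
for n,(x0,y0,x1,y1) in dict(scene=(190,160,310,270)).items():
    p,d=ctrl.read_camera(n);cv2.imwrite(f"pics/{n}10.png",cv2.resize(p[y0:y1,x0:x1],None,fx=5,fy=5,interpolation=2))
E
```

```text
tcp target [0.6347 0.0271 0.0579]
t 14.20 tip panel mm [ -44.  -124.5] footz 12.7  Fpanel [-0.46 -3.28] Fz -0.67 gap 0.0127 q6 -0.38
shift [ 0.0001 -0.0016  0.0001] turn [-0.21 -0.12 -0.14]
```

View pics/scene10.png

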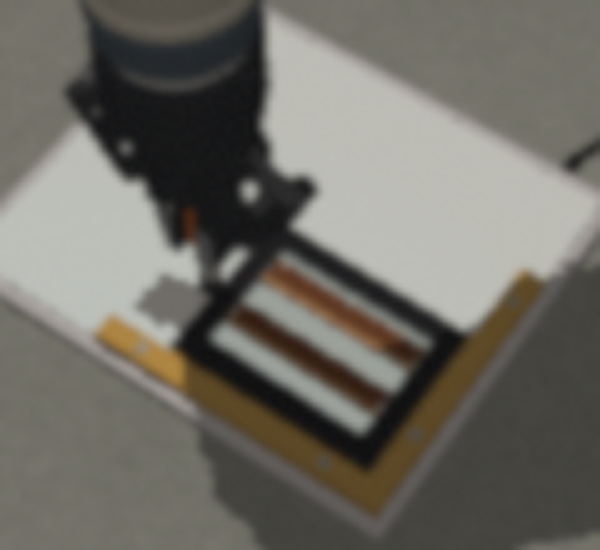

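Emit:
apply_moves --plan '[[[0,0.0005,0,0,0,0],[0,0.0005,0,0,0,0]]]'

```text
time_s: 14.45
tcp_pos: [0.6345, 0.029, 0.0581]
orientation: [-0.001, -0.147, 0.989, -0.002]
wrist_force: [1.4, -4.0, -2.0]
finger_gap: 0.0129
```

Emit:
apply_moves --plan '[[[0,0.0005,0,0,0,0],[0,0.0005,0,0,0,0]]]'

```text
time_s: 14.65
tcp_pos: [0.6347, 0.0293, 0.0581]
orientation: [-0.0, -0.147, 0.989, -0.002]
wrist_force: [2.7, -3.6, -1.9]
finger_gap: 0.0129
```

```bash
python3 t.py -44 -126 12.5 90
```

```text
tcp target [0.6347 0.0271 0.0579]
t 14.65 tip panel mm [ -43.5 -124.1] footz 12.7  Fpanel [ 1.48 -4.22] Fz -1.95 gap 0.0129 q6 -0.38
shift [ 0.0006 -0.0021  0.0003] turn [-0.28 -0.07 -0.16]
```

Emit:
apply_moves --plan '[[[0,0.0007,0,0,0,0],[0,0.0007,0,0,0,0]]]'

```text
time_s: 14.85
tcp_pos: [0.6349, 0.0296, 0.0582]
orientation: [0.0, -0.147, 0.989, -0.003]
wrist_force: [4.6, -4.6, -2.0]
finger_gap: 0.0129
```

Emit:
apply_moves --plan '[[[0,0.0007,0,0,0,0],[0,0.0007,0,0,0,0]]]'

```text
time_s: 15.05
tcp_pos: [0.6351, 0.0298, 0.0583]
orientation: [0.0, -0.147, 0.989, -0.003]
wrist_force: [4.0, -4.7, -1.2]
finger_gap: 0.0128
```

```bash
python3 t.py -44 -126 12.5 90
```

```text
tcp target [0.6347 0.0271 0.0579]
t 15.05 tip panel mm [ -42.8 -123.8] footz 12.9  Fpanel [ 2.44 -5.64] Fz -1.15 gap 0.0128 q6 -0.38
shift [ 0.0012 -0.0025  0.0004] turn [-0.39 -0.   -0.19]
```

Emit:
apply_moves --plan '[[[0,-0.004,0,0,0,0],[0,-0.012,0,0,0,0],[0,-0.015,-0.015,0,0,0],[0,-0.015,-0.035,0,0,0],[0,-0.015,-0.035,0,0,0]]]'

```text
time_s: 15.55
tcp_pos: [0.6405, 0.0154, 0.0957]
orientation: [0.002, -0.147, 0.989, -0.003]
wrist_force: [0.2, 0.3, -0.8]
finger_gap: 0.013
```

```bash
python3 t.py -110 -60 46 90;python3 - <<'E'
from bench import ctrl
import cv2
for n,(x0,y0,x1,y1) in dict(scene=(210,185,290,265),top=(205,140,285,220)).items():
    p=sum(ctrl.read_camera(n)[0].astype(float) for _ in range(4))/4;cv2.imwrite(f"pics/{n}11.png",cv2.resize(p.astype('uint8')[y0:y1,x0:x1],None,fx=7,fy=7,interpolation=2))
E
```

```text
tcp target [0.5522 0.0708 0.0914]
t 15.55 tip panel mm [ -41.8 -139.2] footz 50.3  Fpanel [0.25 0.27] Fz -0.80 gap 0.0130 q6 -0.40
shift [0.0684 0.0787 0.0035] turn [-0.42  0.18 -0.2 ]
```

View pics/scene11.png

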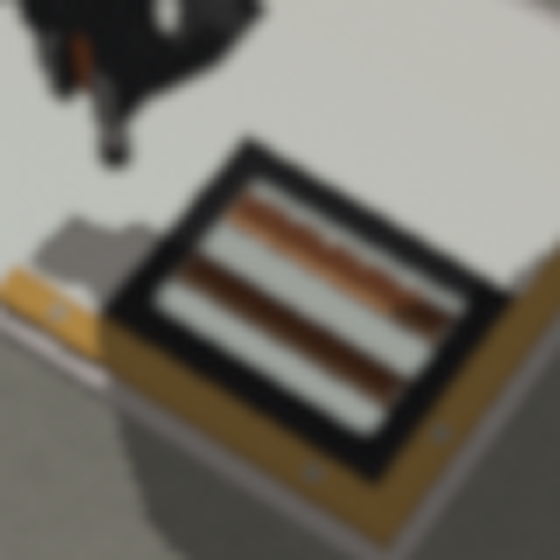

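View pics/top11.png

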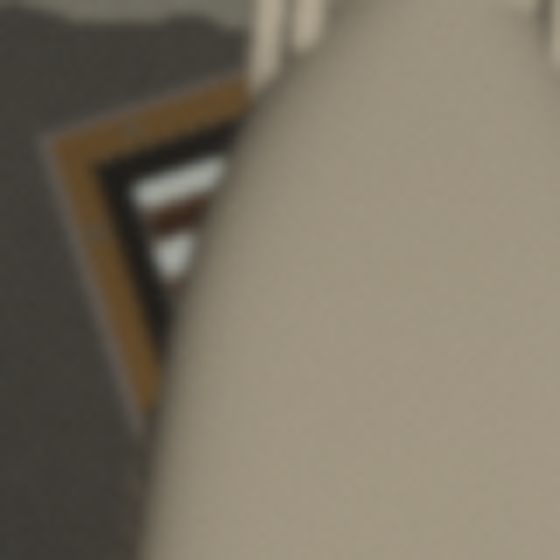

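The carrier looks seated: its far-left corner is in the stops' corner at scene crop (375,478), with no white gap along either stop. I'll firm it up with gentle presses at the edge ends, near edge first.

```bash
python3 t.py -112 -22 50 0
```

```text
tcp target [0.5359 0.1003 0.0954]
t 15.95 tip panel mm [ -43.2 -138.3] footz 47.3  Fpanel [-0.04  1.35] Fz -0.45 gap 0.0127 q6 -0.40
shift [ 0.0742  0.1108 -0.0033] turn [-0.33  0.23 89.81]
```

Emit:
apply_moves --plan '[[[0.007,0.01,-0.0033,0,0,8],[0.014,0.02,-0.0033,0,0,16],[0.021,0.03,-0.0033,0,0,24],[0.028,0.041,-0.0033,0,0,32],[0.035,0.052,-0.0033,0,0,40],[0.042,0.062,-0.0033,0,0,48],[0.049,0.072,-0.0033,0,0,56],[0.056,0.083,-0.0033,0,0,64]]]'

```text
time_s: 16.75
tcp_pos: [0.5609, 0.0793, 0.0953]
orientation: [0.001, 0.402, 0.916, -0.003]
wrist_force: [-0.8, -0.2, -0.8]
finger_gap: 0.0129
```

```bash
python3 t.py -112 -22 40 0
```

```text
tcp target [0.5359 0.1003 0.0854]
t 16.75 tip panel mm [-96.5 -50.2] footz 49.9  Fpanel [-0.78  0.01] Fz -0.81 gap 0.0129 q6 0.82
shift [ 0.0324 -0.0041  0.0097] turn [-0.16  0.32 25.49]
```

Emit:
apply_moves --plan '[[[0.011,-0.001,0,0,0,8],[0.022,-0.003,0,0,0,16],[0.0324,-0.0041,0,0,0,24],[0.0324,-0.0041,0.0097,-0.16,0.3,25.5],[0.0324,-0.0041,0.0097,-0.16,0.3,25.5]]]'

```text
time_s: 17.25
tcp_pos: [0.5354, 0.1002, 0.0841]
orientation: [-0.001, 0.593, 0.805, -0.001]
wrist_force: [0.1, 0.0, -0.3]
finger_gap: 0.0128
```

```bash
python3 t.py -112 -22 12.7 0
```

```text
tcp target [0.5359 0.1003 0.0581]
t 17.25 tip panel mm [-112.6  -22. ] footz 38.7  Fpanel [0.07 0.02] Fz -0.34 gap 0.0128 q6 1.30
shift [-0.      0.0005  0.026 ] turn [-0.09 -0.01  0.16]
```

Emit:
apply_moves --plan '[[[0,0,0.01,0,0,0],[0,0,0.02,0,0,0],[0,0,0.026,0,0,0],[0,0,0.026,0,0,0],[0,0.003,0.026,0,0,0],[0,0.006,0.026,0,0,0],[0,0.009,0.026,0,0,0],[0,0.0095,0.026,0,0,0]]]'

```text
time_s: 18.05
tcp_pos: [0.5451, 0.1031, 0.0583]
orientation: [-0.0, 0.593, 0.805, -0.0]
wrist_force: [-0.2, -0.4, 0.0]
finger_gap: 0.0134
```

```bash
python3 t.py -96 -22 12.7 0
```

```text
tcp target [0.5512 0.105  0.0581]
t 18.05 tip panel mm [-102.4  -22. ] footz 12.9  Fpanel [-0.28 -0.31] Fz 0.04 gap 0.0134 q6 1.31
shift [0.     0.0063 0.0002] turn [-0.04 -0.    0.16]
```

Emit:
apply_moves --plan '[[[0,0.001,0,0,0,0],[0,0.002,0,0,0,0],[0,0.003,0,0,0,0],[0,0.0035,0,0,0,0]]]'

```text
time_s: 18.45
tcp_pos: [0.5485, 0.1042, 0.0583]
orientation: [-0.0, 0.593, 0.805, -0.0]
wrist_force: [0.1, 0.9, -0.4]
finger_gap: 0.0129
```

Emit:
apply_moves --plan '[[[0,0.0005,0,0,0,0],[0,0.001,0,0,0,0]]]'

```text
time_s: 18.65
tcp_pos: [0.5491, 0.1044, 0.0583]
orientation: [-0.0, 0.593, 0.805, -0.001]
wrist_force: [-2.6, -1.4, 1.6]
finger_gap: 0.013
```

Emit:
apply_moves --plan '[[[0,0.0005,0,0,0,0],[0,0.0005,0,0,0,0]]]'

```text
time_s: 18.85
tcp_pos: [0.5492, 0.1045, 0.0582]
orientation: [-0.001, 0.593, 0.805, -0.001]
wrist_force: [-3.0, -0.7, 1.1]
finger_gap: 0.0129
```

```bash
python3 t.py -96 -22 12.7 0
```

```text
tcp target [0.5512 0.105  0.0581]
t 18.85 tip panel mm [-98.2 -21.9] footz 12.8  Fpanel [-3.11  0.23] Fz 1.10 gap 0.0129 q6 1.31
shift [-0.0001  0.0021  0.0001] turn [-0.13 -0.    0.16]
```

Emit:
apply_moves --plan '[[[0,0.0006,0,0,0,0],[0,0.001,0,0,0,0],[0,0.001,0,0,0,0]]]'

```text
time_s: 19.15
tcp_pos: [0.5502, 0.1048, 0.0582]
orientation: [-0.001, 0.593, 0.805, -0.001]
wrist_force: [-2.3, -1.1, 1.6]
finger_gap: 0.0128
```

Emit:
apply_moves --plan '[[[0,0.0007,0,0,0,0],[0,0.0013,0,0,0,0],[0,0.0013,0,0,0,0]]]'

```text
time_s: 19.45
tcp_pos: [0.5509, 0.1051, 0.0581]
orientation: [-0.001, 0.593, 0.805, -0.001]
wrist_force: [-5.1, -1.8, 2.3]
finger_gap: 0.0126
```

```bash
python3 t.py -96 -22 12.7 0
```

```text
tcp target [0.5512 0.105  0.0581]
t 19.45 tip panel mm [-96.4 -21.9] footz 12.7  Fpanel [-5.36 -0.23] Fz 2.31 gap 0.0126 q6 1.31
shift [-0.0001  0.0002 -0.    ] turn [-0.2  -0.01  0.16]
```

Emit:
apply_moves --plan '[[[0,0.0006,0,0,0,0],[0,0.001,0,0,0,0],[0,0.001,0,0,0,0]]]'

```text
time_s: 19.75
tcp_pos: [0.551, 0.1051, 0.058]
orientation: [-0.002, 0.593, 0.805, -0.002]
wrist_force: [-6.1, -1.7, 3.2]
finger_gap: 0.0131
```

```bash
python3 t.py -96 -22 12.7 0
```

```text
tcp target [0.5512 0.105  0.0581]
t 19.75 tip panel mm [-96.3 -21.8] footz 12.6  Fpanel [-6.3   0.16] Fz 3.16 gap 0.0131 q6 1.31
shift [-0.0002  0.0001 -0.0001] turn [-0.29 -0.    0.16]
```

Emit:
apply_moves --plan '[[[0,0.0008,0,0,0,0],[0,0.0014,0,0,0,0],[0,0.0014,0,0,0,0]]]'

```text
time_s: 20.05
tcp_pos: [0.5512, 0.1053, 0.0579]
orientation: [-0.002, 0.593, 0.805, -0.003]
wrist_force: [-8.5, -2.9, 4.3]
finger_gap: 0.0127
```

```bash
python3 t.py -96 -22 12.7 0
```

```text
tcp target [0.5512 0.105  0.0581]
t 20.05 tip panel mm [-96.2 -21.8] footz 12.5  Fpanel [-8.94 -0.29] Fz 4.34 gap 0.0127 q6 1.31
shift [-0.0002 -0.0001 -0.0002] turn [-0.44  0.01  0.16]
```

Emit:
apply_moves --plan '[[[0,-0.004,0,-0.4,0,0],[0,-0.008,-0.0005,-0.4,0,0],[-0.025,-0.008,-0.0005,-0.4,0,0],[-0.055,-0.008,-0.0005,-0.4,0,0],[-0.077,-0.008,-0.0005,-0.4,0,0],[-0.077,-0.008,-0.0005,-0.4,0,0]]]'

```text
time_s: 20.65
tcp_pos: [0.5676, 0.0271, 0.0585]
orientation: [0.001, 0.594, 0.804, 0.0]
wrist_force: [0.8, -0.2, -0.4]
finger_gap: 0.0128
```

```bash
python3 t.py -99.5 -100 12.7 0
```

```text
tcp target [0.5707 0.0294 0.0581]
t 20.65 tip panel mm [-103.1 -101.3] footz 13.1  Fpanel [ 0.72 -0.45] Fz -0.38 gap 0.0128 q6 1.17
shift [0.0013 0.0036 0.0004] turn [0.05 0.05 0.01]
```

Emit:
apply_moves --plan '[[[0.001,0.001,0.0004,0,0,0],[0.001,0.0025,0.0004,0,0,0],[0.001,0.0036,0.0004,0,0,0],[0.001,0.0036,0.0004,0,0,0]]]'

```text
time_s: 21.05
tcp_pos: [0.5708, 0.0299, 0.0582]
orientation: [0.001, 0.594, 0.805, 0.0]
wrist_force: [0.1, 0.5, -0.6]
finger_gap: 0.0129
```

Emit:
apply_moves --plan '[[[0,0.0007,0,0,0,0],[0,0.0014,0,0,0,0]]]'

```text
time_s: 21.25
tcp_pos: [0.5721, 0.0307, 0.0582]
orientation: [0.001, 0.594, 0.805, 0.0]
wrist_force: [0.3, 0.4, -0.6]
finger_gap: 0.0131
```

Emit:
apply_moves --plan '[[[0,0.0005,0,0,0,0],[0,0.001,0,0,0,0]]]'

```text
time_s: 21.45
tcp_pos: [0.5728, 0.031, 0.0582]
orientation: [0.001, 0.594, 0.805, -0.0]
wrist_force: [-1.8, -0.6, 0.6]
finger_gap: 0.0129
```

```bash
python3 t.py -96 -100 12.7 0
```

```text
tcp target [0.5741 0.0304 0.0581]
t 21.45 tip panel mm [-97.  -99.1] footz 12.8  Fpanel [-1.85 -0.02] Fz 0.60 gap 0.0129 q6 1.18
shift [-0.0009  0.001   0.0001] turn [0.03 0.06 0.11]
```

Emit:
apply_moves --plan '[[[0,0.0006,0,0,0,0],[0,0.001,0,0,0,0],[0,0.001,0,0,0,0]]]'

```text
time_s: 21.75
tcp_pos: [0.5737, 0.0312, 0.0582]
orientation: [0.001, 0.594, 0.805, -0.0]
wrist_force: [-1.7, -1.0, 0.0]
finger_gap: 0.0131
```

Emit:
apply_moves --plan '[[[0,0.0006,0,0,0,0],[0,0.001,0,0,0,0],[0,0.001,0,0,0,0]]]'

```text
time_s: 22.05
tcp_pos: [0.574, 0.0313, 0.0581]
orientation: [0.0, 0.594, 0.805, -0.001]
wrist_force: [-4.4, -1.7, 2.2]
finger_gap: 0.0129
```

```bash
python3 t.py -96 -100 12.7 0
```

```text
tcp target [0.5741 0.0304 0.0581]
t 22.05 tip panel mm [-95.8 -99.2] footz 12.7  Fpanel [-4.7  -0.29] Fz 2.24 gap 0.0129 q6 1.18
shift [-0.0008 -0.0002 -0.    ] turn [-0.06  0.07  0.09]
```

Emit:
apply_moves --plan '[[[0,0.0008,0,0,0,0],[0,0.0014,0,0,0,0],[0,0.0014,0,0,0,0]]]'

```text
time_s: 22.35
tcp_pos: [0.5743, 0.0314, 0.058]
orientation: [-0.001, 0.594, 0.805, -0.002]
wrist_force: [-7.8, -2.6, 4.4]
finger_gap: 0.013
```

```bash
python3 t.py -96 -100 12.7 0
```

```text
tcp target [0.5741 0.0304 0.0581]
t 22.35 tip panel mm [-95.7 -99.2] footz 12.6  Fpanel [-8.25 -0.19] Fz 4.40 gap 0.0130 q6 1.18
shift [-0.0008 -0.0005 -0.0001] turn [-0.2   0.07  0.08]
```

Emit:
apply_moves --plan '[[[0,-0.004,0,-0.2,0,0],[0,-0.01,0,-0.2,0,0],[0,-0.012,-0.015,-0.2,0,0],[0,-0.012,-0.035,-0.2,0,0],[0,-0.012,-0.035,-0.2,0,0]]]'

```text
time_s: 22.85
tcp_pos: [0.5642, 0.0279, 0.0954]
orientation: [0.002, 0.594, 0.805, 0.001]
wrist_force: [0.7, 0.2, -0.2]
finger_gap: 0.0129
```

```bash
python3 t.py -70 -138 48 90
```

```text
tcp target [0.6134 0.008  0.0934]
t 22.85 tip panel mm [-106.   -99.7] footz 49.9  Fpanel [ 0.72 -0.06] Fz -0.16 gap 0.0129 q6 1.17
shift [-0.0335  0.0411  0.0022] turn [ 8.000e-02  3.200e-01 -8.992e+01]
```

Emit:
apply_moves --plan '[[[-0.003,0.004,0,0,0,-8],[-0.006,0.008,0,0,0,-16],[-0.01,0.012,0,0,0,-24],[-0.013,0.016,0,0,0,-32],[-0.016,0.02,0,0,0,-40],[-0.019,0.024,0,0,0,-48],[-0.022,0.028,0,0,0,-56],[-0.025,0.032,0,0,0,-64]]]'

```text
time_s: 23.65
tcp_pos: [0.6022, 0.0134, 0.0947]
orientation: [0.002, 0.074, 0.997, -0.0]
wrist_force: [0.1, -0.3, -0.9]
finger_gap: 0.0133
```

```bash
python3 t.py -70 -138 42 90
```

```text
tcp target [0.6134 0.008  0.0874]
t 23.65 tip panel mm [ -78.4 -127.5] footz 49.3  Fpanel [ 0.05 -0.32] Fz -0.85 gap 0.0133 q6 0.03
shift [-0.0119 -0.0037  0.0074] turn [ -0.07   0.27 -25.59]
```

Emit:
apply_moves --plan '[[[-0.004,-0.001,0,0,0.1,-8],[-0.008,-0.002,0,0,0.2,-16],[-0.0119,-0.0037,0,0,0.27,-24],[-0.0119,-0.0037,0.0074,0,0.27,-25.6],[-0.0119,-0.0037,0.0074,0,0.27,-25.6]]]'

```text
time_s: 24.15
tcp_pos: [0.6126, 0.0081, 0.0857]
orientation: [-0.001, -0.147, 0.989, -0.0]
wrist_force: [-0.0, 0.4, -0.9]
finger_gap: 0.0124
```

```bash
python3 t.py -70 -138 12.7 90
```

```text
tcp target [0.6134 0.008  0.0581]
t 24.15 tip panel mm [ -70.8 -137.6] footz 40.3  Fpanel [0.1  0.35] Fz -0.89 gap 0.0124 q6 -0.42
shift [-0.0008 -0.0003  0.0276] turn [-0.01 -0.12 -0.13]
```

Emit:
apply_moves --plan '[[[-0.0008,-0.0003,0.012,0,0,0],[-0.0008,-0.0003,0.022,0,0,0],[-0.0008,-0.0003,0.0276,0,0,0],[-0.0008,-0.0003,0.0276,0,0,0],[-0.0008,0.004,0.0276,0,0,0],[-0.0008,0.008,0.0276,0,0,0],[-0.0008,0.01,0.0276,0,0,0],[-0.0008,0.01,0.0276,0,0,0]]]'

```text
time_s: 24.95
tcp_pos: [0.6104, 0.0183, 0.0585]
orientation: [-0.001, -0.148, 0.989, -0.0]
wrist_force: [0.0, 0.2, 0.1]
finger_gap: 0.0129
```

Emit:
apply_moves --plan '[[[0,0.0007,0,0,0,0],[0,0.0014,0,0,0,0]]]'

```text
time_s: 25.15
tcp_pos: [0.6101, 0.0198, 0.0586]
orientation: [-0.001, -0.148, 0.989, -0.0]
wrist_force: [-0.4, -0.4, -0.7]
finger_gap: 0.0128
```

```bash
python3 t.py -70 -125 12.7 90
```

```text
tcp target [0.6096 0.0204 0.0581]
t 25.15 tip panel mm [ -69.8 -125.8] footz 13.2  Fpanel [-0.5  -0.23] Fz -0.73 gap 0.0128 q6 -0.40
shift [0.0003 0.0008 0.0005] turn [-0.03 -0.07 -0.1 ]
```

Emit:
apply_moves --plan '[[[0,0.0007,0.0004,0,0,0],[0,0.0012,0.0004,0,0,0]]]'

```text
time_s: 25.35
tcp_pos: [0.6097, 0.0209, 0.0582]
orientation: [-0.001, -0.148, 0.989, -0.0]
wrist_force: [0.2, -0.9, -0.8]
finger_gap: 0.0127
```

Emit:
apply_moves --plan '[[[0,0.0005,0,0,0,0],[0,0.001,0,0,0,0],[0,0.001,0,0,0,0]]]'

```text
time_s: 25.65
tcp_pos: [0.6096, 0.0214, 0.0582]
orientation: [-0.0, -0.147, 0.989, -0.001]
wrist_force: [0.8, -3.7, -0.0]
finger_gap: 0.0132
```

```bash
python3 t.py -70 -125 12.7 90
```

```text
tcp target [0.6096 0.0204 0.0581]
t 25.65 tip panel mm [ -69.8 -124.1] footz 12.8  Fpanel [-0.33 -3.77] Fz -0.01 gap 0.0132 q6 -0.40
shift [ 0.0003 -0.0009  0.0001] turn [-0.09 -0.07 -0.13]
```

Emit:
apply_moves --plan '[[[0,0.0006,0,0,0,0],[0,0.0012,0,0,0,0],[0,0.0012,0,0,0,0]]]'

```text
time_s: 25.95
tcp_pos: [0.6095, 0.0217, 0.0583]
orientation: [-0.0, -0.147, 0.989, -0.002]
wrist_force: [0.5, -5.4, -0.8]
finger_gap: 0.0128
```

Emit:
apply_moves --plan '[[[0,0.0006,0,0,0,0],[0,0.0012,0,0,0,0],[0,0.0012,0,0,0,0]]]'

```text
time_s: 26.25
tcp_pos: [0.6095, 0.0219, 0.0584]
orientation: [-0.0, -0.147, 0.989, -0.003]
wrist_force: [0.5, -7.6, -0.4]
finger_gap: 0.013
```

```bash
python3 t.py -70 -125 12.7 90
```

```text
tcp target [0.6096 0.0204 0.0581]
t 26.25 tip panel mm [ -69.7 -123.8] footz 13.0  Fpanel [-1.81 -7.42] Fz -0.41 gap 0.0130 q6 -0.39
shift [ 0.0004 -0.0014  0.0003] turn [-0.31 -0.07 -0.19]
```

Emit:
apply_moves --plan '[[[0,-0.004,0,-0.3,0,0],[0,-0.006,0,-0.3,0,0],[-0.02,-0.006,0.0003,-0.3,0,0],[-0.045,-0.006,0.0003,-0.3,0,0],[-0.045,-0.006,0.0003,-0.3,0,0],[-0.045,-0.003,0.0003,-0.3,0,0],[-0.045,-0.001,0.0003,-0.3,0,0],[-0.045,-0.001,0.0003,-0.3,0,0]]]'

```text
time_s: 27.05
tcp_pos: [0.6521, 0.0342, 0.0581]
orientation: [-0.001, -0.147, 0.989, -0.0]
wrist_force: [0.4, 0.1, -0.6]
finger_gap: 0.0129
```

```bash
python3 t.py -25 -124 12.7 90
```

```text
tcp target [0.6523 0.0346 0.0581]
t 27.05 tip panel mm [ -25.4 -124.3] footz 12.7  Fpanel [ 0.4 -0. ] Fz -0.61 gap 0.0129 q6 -0.37
shift [-0.0003  0.0003 -0.    ] turn [ 0.01 -0.1  -0.18]
```

Emit:
apply_moves --plan '[[[0,0.0005,0,0,0,0],[0,0.001,0,0,0,0],[0,0.001,0,0,0,0]]]'

```text
time_s: 27.35
tcp_pos: [0.6519, 0.0346, 0.0583]
orientation: [-0.001, -0.147, 0.989, -0.001]
wrist_force: [1.3, -3.7, -0.9]
finger_gap: 0.0128
```

Emit:
apply_moves --plan '[[[0,0.0005,0,0,0,0],[0,0.001,0,0,0,0],[0,0.001,0,0,0,0]]]'

```text
time_s: 27.65
tcp_pos: [0.6518, 0.0349, 0.0584]
orientation: [-0.001, -0.146, 0.989, -0.001]
wrist_force: [1.3, -5.2, -0.8]
finger_gap: 0.013
```

```bash
python3 t.py -25 -124 12.7 90
```

```text
tcp target [0.6523 0.0346 0.0581]
t 27.65 tip panel mm [ -25.4 -123.7] footz 13.0  Fpanel [-0.22 -5.32] Fz -0.83 gap 0.0130 q6 -0.37
shift [-0.0004 -0.0004  0.0003] turn [-0.14 -0.08 -0.23]
```

Emit:
apply_moves --plan '[[[0,0.0006,0,0,0,0],[0,0.0012,0,0,0,0],[0,0.0012,0,0,0,0]]]'

```text
time_s: 27.95
tcp_pos: [0.6517, 0.0351, 0.0584]
orientation: [-0.0, -0.146, 0.989, -0.002]
wrist_force: [2.2, -6.8, -0.4]
finger_gap: 0.0126
```

```bash
python3 t.py -112 -60 50 0
```

```text
tcp target [0.547  0.064  0.0954]
t 27.95 tip panel mm [ -25.4 -123.6] footz 13.1  Fpanel [ 0.12 -7.14] Fz -0.43 gap 0.0126 q6 -0.37
shift [ 0.092   0.0578 -0.0371] turn [-0.26  0.12 89.73]
```

Emit:
apply_moves --plan '[[[0,-0.005,0,-0.2,0,0],[0,-0.012,0,-0.2,0,0],[0,-0.012,-0.02,-0.2,0,0],[0,-0.012,-0.037,-0.2,0,0],[0.007,-0.007,-0.037,-0.2,0.1,8],[0.014,-0.002,-0.037,-0.2,0.1,16],[0.021,0.003,-0.037,-0.2,0.1,24],[0.028,0.009,-0.037,-0.2,0.1,32]]]'

```text
time_s: 28.75
tcp_pos: [0.622, 0.0358, 0.0954]
orientation: [-0.001, 0.135, 0.991, -0.0]
wrist_force: [0.4, 0.5, -0.2]
finger_gap: 0.0128
```

```bash
python3 t.py -112 -60 46 0
```

```text
tcp target [0.547  0.064  0.0914]
t 28.75 tip panel mm [ -52.9 -111.3] footz 50.0  Fpanel [0.5  0.33] Fz -0.22 gap 0.0128 q6 0.19
shift [0.0798 0.0071 0.0042] turn [-0.11 -0.09 57.39]
```

Emit:
apply_moves --plan '[[[0.011,0.001,0,0,0,8],[0.022,0.002,0,0,0,16],[0.033,0.003,0,0,0,24],[0.044,0.004,0,0,0,32],[0.055,0.005,0,0,0,40],[0.066,0.006,0,0,0,48],[0.0798,0.0071,0,0,0,56],[0.0798,0.0071,0,0,0,57.4]]]'

```text
time_s: 29.55
tcp_pos: [0.5457, 0.0645, 0.0957]
orientation: [-0.002, 0.595, 0.804, -0.001]
wrist_force: [-0.2, 0.2, -0.3]
finger_gap: 0.0131
```

```bash
python3 t.py -106 -60 12.7 0
```

```text
tcp target [0.5528 0.0657 0.0581]
t 29.55 tip panel mm [-113.3  -59.1] footz 50.3  Fpanel [-0.14  0.27] Fz -0.26 gap 0.0131 q6 1.24
shift [-0.0009  0.0073  0.0376] turn [-0.17 -0.09 -0.14]
```

Emit:
apply_moves --plan '[[[0,0,0.014,-0.2,0,0],[0,0,0.028,-0.2,0,0],[0,0,0.0376,-0.2,0,0],[0,0,0.0376,-0.2,0,0],[0,0.005,0.0376,-0.2,0,0],[0,0.01,0.0376,-0.2,0,0],[0,0.014,0.0376,-0.2,0,0],[0,0.014,0.0376,-0.2,0,0]]]'

```text
time_s: 30.35
tcp_pos: [0.5599, 0.0687, 0.0584]
orientation: [-0.0, 0.595, 0.804, 0.001]
wrist_force: [0.3, 0.2, -1.1]
finger_gap: 0.0134
```

Emit:
apply_moves --plan '[[[0,0.001,0,0,0,0],[0,0.002,0,0,0,0]]]'

```text
time_s: 30.55
tcp_pos: [0.5618, 0.0693, 0.0585]
orientation: [-0.0, 0.595, 0.804, 0.001]
wrist_force: [-1.4, -1.7, 1.4]
finger_gap: 0.0129
```

```bash
python3 t.py -97 -60 12.7 0
```

```text
tcp target [0.5614 0.0684 0.0581]
t 30.55 tip panel mm [-96.3 -59.1] footz 13.1  Fpanel [-1.85 -1.17] Fz 1.42 gap 0.0129 q6 1.25
shift [-0.0008 -0.0007  0.0004] turn [ 0.08 -0.07 -0.11]
```

Emit:
apply_moves --plan '[[[0,0.0006,0,0,0,0],[0,0.0012,0,0,0,0],[0,0.0012,0,0,0,0]]]'

```text
time_s: 30.85
tcp_pos: [0.5621, 0.0695, 0.0585]
orientation: [-0.001, 0.595, 0.804, 0.0]
wrist_force: [-4.7, -1.6, 2.1]
finger_gap: 0.0129
```

Emit:
apply_moves --plan '[[[0,0.0006,0,0,0,0],[0,0.0012,0,0,0,0],[0,0.0012,0,0,0,0]]]'

```text
time_s: 31.15
tcp_pos: [0.5622, 0.0696, 0.0584]
orientation: [-0.001, 0.595, 0.804, -0.001]
wrist_force: [-7.0, -3.8, 4.3]
finger_gap: 0.0128
```

```bash
python3 t.py -97 -60 12.7 0
```

```text
tcp target [0.5614 0.0684 0.0581]
t 31.15 tip panel mm [-95.9 -59.1] footz 13.0  Fpanel [-7.78 -1.61] Fz 4.27 gap 0.0128 q6 1.25
shift [-0.0009 -0.0012  0.0003] turn [-0.13 -0.07 -0.12]
```

The mid-edge press stops at -95.9 mm. That lies between the end readings of -96.2 and -95.7 mm, so the far edge is flush. Now backing off and taking the pusher to the holder.

Emit:
apply_moves --plan '[[[0,-0.004,0,-0.1,0,0],[0,-0.012,0,-0.1,0,0],[0,-0.014,-0.02,-0.1,0,0],[0,-0.014,-0.045,-0.1,0,0],[0,-0.014,-0.075,-0.1,0,0],[0,-0.014,-0.09,-0.1,0,0]]]'

```text
time_s: 31.75
tcp_pos: [0.5497, 0.0655, 0.151]
orientation: [0.001, 0.595, 0.804, 0.001]
wrist_force: [0.2, 0.5, 0.7]
finger_gap: 0.013
```

```bash
python3 g.py .4542 .2802 .147 69.1
```

```text
t 31.75 tcp [0.5497 0.0655 0.151 ] jaw 16.96 F [0.17 0.54 0.67] gap 0.013
shift [ 0.2333 -0.0288  0.0039] turn [  0.17   0.06 -52.14]
```

Emit:
apply_moves --plan '[[[0.029,-0.004,0,0,0,-6.5],[0.058,-0.007,0,0,0,-13],[0.087,-0.011,0,0,0,-19.5],[0.116,-0.014,0,0,0,-26],[0.145,-0.018,0,0,0,-32.5],[0.175,-0.022,0,0,0,-39],[0.204,-0.025,0,0,0,-45.5],[0.2333,-0.0288,0,0.17,0.06,-52.1]]]'

```text
time_s: 32.55
tcp_pos: [0.4535, 0.2812, 0.1511]
orientation: [0.0, 0.179, 0.984, 0.0]
wrist_force: [0.4, 0.1, 0.2]
finger_gap: 0.013
```

```bash
python3 g.py .4542 .2802 .110 69.1;python3 - <<'E'
from t import *
import cv2
w,pp,s,R=tip()
p,d=ctrl.read_camera("scene")
x0,y0,s_=320,190,7
c=cv2.resize(p[y0:y0+85,x0:x0+85],None,fx=s_,fy=s_,interpolation=2)
for q in (w,[.4502,.2824,.038],[.4525,.2812,.038]):
    u,v=proj('scene',q);cv2.circle(c,(int((u-x0+.5)*s_),int((v-y0+.5)*s_)),3,(0,255,0),-1)
cv2.imwrite("pics/s12.png",c)
cv2.imwrite("pics/p12.png",cv2.resize(p[185:265,210:290],None,fx=7,fy=7,interpolation=2))
E
```

```text
t 32.55 tcp [0.4535 0.2812 0.1511] jaw 69.33 F [0.39 0.15 0.23] gap 0.013
shift [-0.001  -0.0007  0.0411] turn [0.05 0.03 0.23]
```

View pics/s12.png

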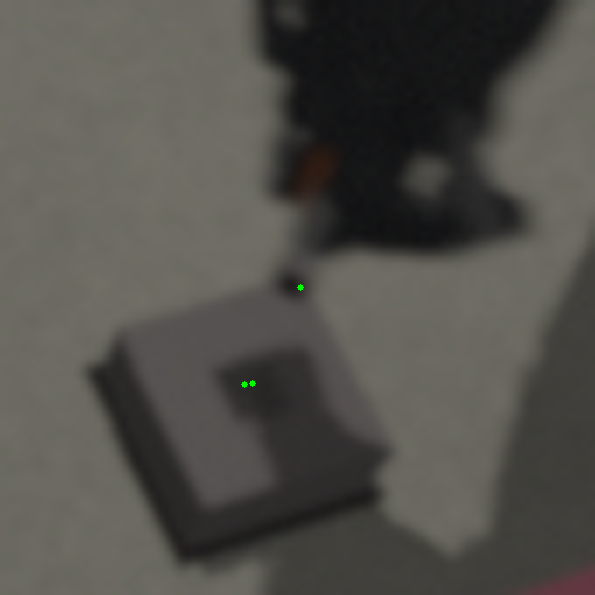

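View pics/p12.png

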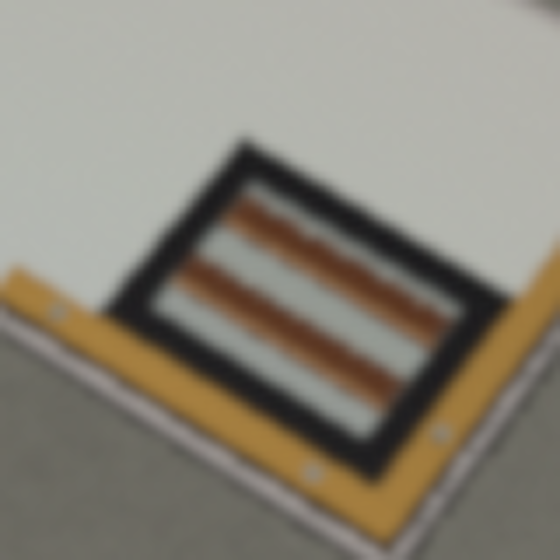

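```bash
python3 - <<'E'
from t import *
w,pp,s,R=tip()
C=lambda px,py,z:unproj('scene',*cr(320,190,7,px,py),z)
L=[C(120,335,.038),C(390,450,.038),C(205,505,.038)]
print(L,np.linalg.norm(L[0]-L[1]),np.linalg.norm(L[0]-L[2]),np.linalg.norm(L[2]-L[1]))
h=C(256,391,.038);f=C(291,288,w[2])
print('hole',h,'foot seen',f,'foot model',w,'tcp',s['tcp_pos'],'d',(h-f)[:2])
print('hole visual',C(266,384,.038))
E
```

```text
[array([0.47258423, 0.24173604, 0.038     ]), array([0.43171064, 0.32836886, 0.038     ]), array([0.49463621, 0.30407898, 0.038     ])] 0.09579089271298076 0.06612813931610691 0.06745090680086142
hole [0.45122067 0.28540608 0.038     ] foot seen [0.45132392 0.28156081 0.10572089] foot model [0.44712406 0.28594299 0.10572089] tcp [0.45183017 0.28412172 0.15111577] d [-0.00010325  0.00384527]
hole visual [0.44664556 0.28566902 0.038     ]
```

```bash
python3 g.py .4540 .2800 .110 69.1;
```

```text
t 32.6 tcp [0.4518 0.2841 0.1511] jaw 69.84 F [-2.62  1.97 -1.48] gap 0.0129
shift [-0.0035 -0.0032  0.0411] turn [ 0.11 -0.06  0.74]
```

Emit:
apply_moves --plan '[[[-0.002,-0.002,0.01,0,0,0.7],[-0.0035,-0.0032,0.03,0,0,0.7],[-0.0035,-0.0032,0.0411,0,0,0.7],[-0.0035,-0.0032,0.0411,0,0,0.7],[-0.0035,-0.0032,0.0411,0,0,0.7]]]'

```text
time_s: 33.1
tcp_pos: [0.4542, 0.2795, 0.11]
orientation: [-0.001, 0.182, 0.983, 0.001]
wrist_force: [0.6, 0.1, -0.5]
finger_gap: 0.0128
```

```bash
python3 g.py .4540 .2800 .098 69.1;python3 - <<'E'
from t import *
import cv2
p,d=ctrl.read_camera("scene")
p2,d=ctrl.read_camera("top")
w,pp,s,R=tip();print(s['tcp_pos'],w)
x0,y0,s_=320,200,8
c=cv2.resize(p[y0:y0+74,x0:x0+74],None,fx=s_,fy=s_,interpolation=2)
u,v=proj('scene',w);print(((u-x0+.5)*s_,(v-y0+.5)*s_))
cv2.imwrite("pics/s13.png",c)
cv2.imwrite("pics/t13.png",cv2.resize(p2[195:255,145:205],None,fx=9,fy=9,interpolation=2))
E
```

```text
t 33.1 tcp [0.4542 0.2795 0.11  ] jaw 69.07 F [ 0.63  0.1  -0.5 ] gap 0.0128
shift [0.0003 0.0004 0.012 ] turn [ 0.1  -0.08 -0.03]
[0.45453911 0.27985813 0.11060852] [0.44989715 0.281759   0.06521029]
(np.float64(306.65374218895795), np.float64(314.0751085501354))
```

View pics/s13.png

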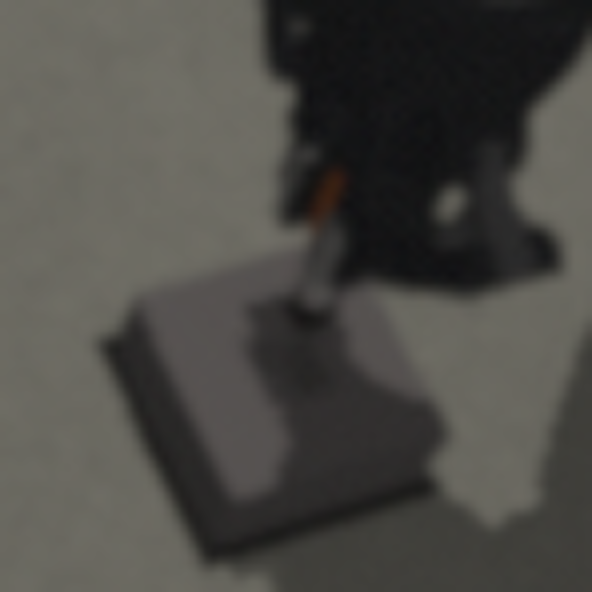

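View pics/t13.png

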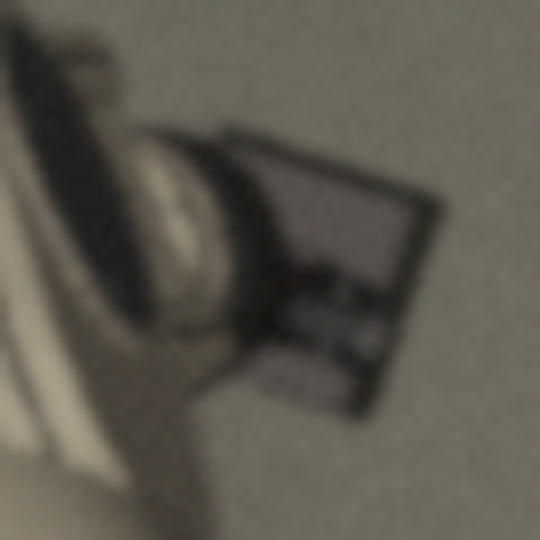

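```bash
python3 - <<'E'
from t import *
u,v=proj('scene',[.4499,.2818,.038]);print((u-320+.5)*8,(v-200+.5)*8)
for q in((290,365),(290,356)): print(unproj('scene',*cr(320,200,8,*q),.038))
E
```

```text
287.44833266562364 356.2739131670453
[0.45138015 0.28447969 0.038     ]
[0.44923965 0.28241251 0.038     ]
```

```bash
python3 g.py .4550 .2806 .080 69.1
```

```text
t 33.2 tcp [0.4545 0.2799 0.1106] jaw 69.1 F [ 0.51  0.96 -0.96] gap 0.0126
shift [-0.0002  0.0008  0.0306] turn [ 0.15 -0.02 -0.  ]
```

Emit:
apply_moves --plan '[[[0,0.0008,0.006,0.15,0,0],[0,0.0008,0.013,0.15,0,0],[0,0.0008,0.02,0.15,0,0],[0,0.0008,0.026,0.15,0,0],[0,0.0008,0.0306,0.15,0,0],[0,0.0008,0.0306,0.15,0,0]]]'

```text
time_s: 33.8
tcp_pos: [0.4544, 0.2805, 0.0792]
orientation: [-0.001, 0.181, 0.983, -0.0]
wrist_force: [0.1, 0.9, -0.9]
finger_gap: 0.0128
```

```bash
python3 g.py .4550 .2806 .060 69.1
```

```text
t 33.8 tcp [0.4544 0.2805 0.0792] jaw 69.09 F [ 0.1   0.93 -0.91] gap 0.0128
shift [-0.0006  0.0003  0.0192] turn [-0.06 -0.08 -0.01]
```

Foot is at about 34 mm and inside the hole mouth with no force. Going on.

Emit:
apply_moves --plan '[[[-0.0003,0,0.005,0,0,0],[-0.0006,0,0.01,0,0,0],[-0.0006,0,0.015,0,0,0],[-0.0006,0,0.019,0,0,0],[-0.0006,0,0.022,0,0,0],[-0.0006,0,0.022,0,0,0]]]'

```text
time_s: 34.4
tcp_pos: [0.4547, 0.2802, 0.0567]
orientation: [-0.001, 0.181, 0.983, -0.001]
wrist_force: [0.3, 0.2, 0.7]
finger_gap: 0.0128
```

```bash
python3 g.py .4550 .2806 .0520 69.1
```

```text
t 34.4 tcp [0.4547 0.2802 0.0567] jaw 69.1 F [0.26 0.19 0.73] gap 0.0128
shift [-0.0001  0.0005  0.0047] turn [-0.08 -0.11 -0.  ]
```

Emit:
apply_moves --plan '[[[0,0,0.0015,0,0,0],[0,0,0.003,0,0,0],[0,0,0.004,0,0,0],[0,0,0.004,0,0,0]]]'

```text
time_s: 34.8
tcp_pos: [0.4547, 0.2802, 0.0527]
orientation: [-0.001, 0.181, 0.983, -0.001]
wrist_force: [0.6, 0.0, -0.5]
finger_gap: 0.0129
```

Emit:
apply_moves --plan '[[[0,0,0.0005,0,0,0],[0,0,0.001,0,0,0]]]'

```text
time_s: 35.0
tcp_pos: [0.4547, 0.2802, 0.0517]
orientation: [-0.001, 0.181, 0.983, -0.001]
wrist_force: [0.6, -0.9, -0.5]
finger_gap: 0.0132
```

```bash
python3 g.py .4550 .2806 .0520 69.1
```

```text
t 35.0 tcp [0.4547 0.2802 0.0517] jaw 69.1 F [ 0.63 -0.92 -0.47] gap 0.0132
shift [-0.0001  0.0004 -0.0003] turn [-0.08 -0.1  -0.  ]
```

Emit:
apply_moves --plan '[[[0,0,0.0005,0,0,0],[0,0,0.001,0,0,0]]]'

```text
time_s: 35.2
tcp_pos: [0.4549, 0.2802, 0.0514]
orientation: [-0.001, 0.181, 0.983, -0.0]
wrist_force: [-3.2, -1.1, 12.8]
finger_gap: 0.013
```

Emit:
apply_moves --plan '[[[0,0,0.0005,0,0,0],[0,0,0.001,0,0,0]]]'

```text
time_s: 35.4
tcp_pos: [0.4549, 0.2803, 0.0514]
orientation: [-0.0, 0.181, 0.983, -0.0]
wrist_force: [-4.1, -2.6, 16.7]
finger_gap: 0.0131
```

Emit:
apply_moves --plan '[[[0,0,-0.0005,0,0,0],[0,0,-0.0005,0,0,0]]]'

```text
time_s: 35.6
tcp_pos: [0.455, 0.2803, 0.0521]
orientation: [-0.0, 0.181, 0.983, -0.0]
wrist_force: [1.1, 0.7, -0.6]
finger_gap: 0.0132
```

Emit:
apply_moves --plan '[[[0,0,0,0,0,0],[0,0,0,0,0,0],[0,0,0,0,0,0],[0,0,0,0,0,0],[0,0,0,0,0,0],[0,0,0,0,0,0],[0,0,0,0,0,0],[0,0,0,0,0,0]]]' --fingers 0.9 --force 20

```text
time_s: 36.4
tcp_pos: [0.455, 0.2803, 0.0521]
orientation: [-0.0, 0.181, 0.983, -0.0]
wrist_force: [0.7, 0.2, 0.7]
finger_gap: 0.0767
```

```bash
python3 g.py .4550 .2806 .20 69.1;python3 - <<'E'
from t import *
import cv2
p,d=ctrl.read_camera("scene")
cv2.imwrite("pics/s14.png",cv2.resize(p[190:275,320:405],None,fx=7,fy=7,interpolation=2))
E
```

```text
t 36.4 tcp [0.455  0.2803 0.0521] jaw 69.1 F [0.69 0.21 0.66] gap 0.0767
shift [ 0.0002  0.0002 -0.1479] turn [-0.01 -0.01  0.  ]
```

View pics/s14.png

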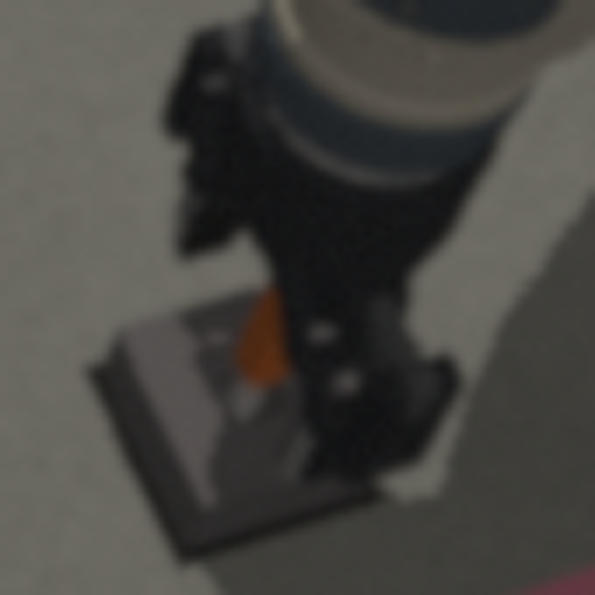

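The pusher stands free between the open fingers, with the handle at crop (265,345). Lifting straight up.

Emit:
apply_moves --plan '[[[0,0,-0.02,0,0,0],[0,0,-0.05,0,0,0],[0,0,-0.085,0,0,0],[0,0,-0.125,0,0,0],[0,0,-0.148,0,0,0],[0,0,-0.148,0,0,0]]]'

```text
time_s: 37.05
tcp_pos: [0.4564, 0.2809, 0.2036]
orientation: [0.002, 0.181, 0.983, 0.002]
wrist_force: [0.6, -0.9, 0.3]
finger_gap: 0.0772
```

```bash
python3 g.py .16 .526 .23 73
```

```text
t 37.05 tcp [0.4564 0.2809 0.2036] jaw 69.1 F [ 0.61 -0.91  0.27] gap 0.0772
shift [ 0.3642  0.1234 -0.0274] turn [ 0.22  0.25 -3.9 ]
```

Emit:
apply_moves --plan '[[[0.045,0.015,-0.01,0,0,0],[0.09,0.03,-0.02,0,0,0],[0.135,0.046,-0.027,0,0,0],[0.18,0.061,-0.027,0,0,0],[0.225,0.077,-0.027,0,0,0],[0.26,0.09,-0.027,0,0,0],[0.28,0.095,-0.027,0,0,0],[0.28,0.095,-0.027,0,0,0]]]'

```text
time_s: 37.85
tcp_pos: [0.2262, 0.4704, 0.2288]
orientation: [0.002, 0.18, 0.984, 0.001]
wrist_force: [-0.2, -0.5, 0.0]
finger_gap: 0.0771
```

```bash
python3 - <<'E'
from t import *
import cv2
p,d=ctrl.read_camera("scene")
cv2.imwrite("pics/s15.png",cv2.resize(p[130:280,190:390],None,fx=4,fy=4,interpolation=2))
p,d=ctrl.read_camera("top");cv2.imwrite("pics/t15f.png",p)
cv2.imwrite("pics/t15.png",cv2.resize(p[125:245,150:330],None,fx=4,fy=4,interpolation=2))
E
```

```text
(no output)
```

View pics/s15.png

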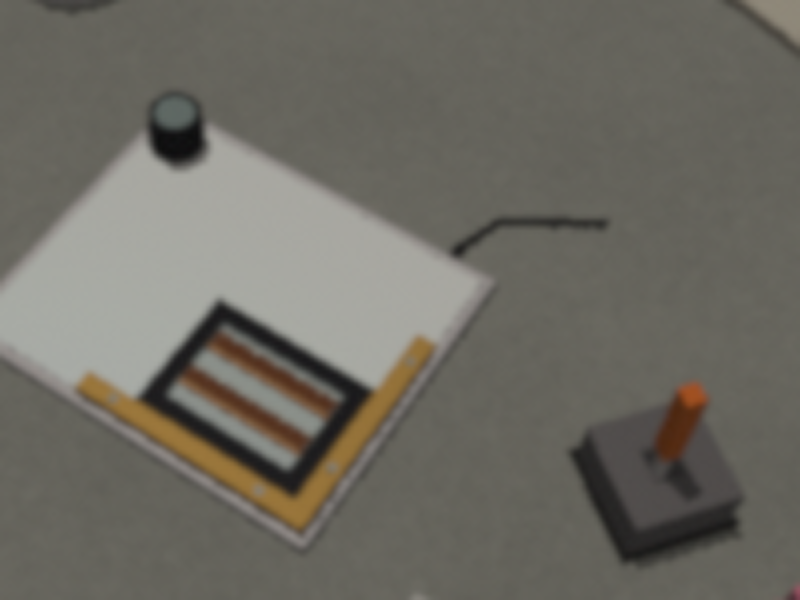

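View pics/t15.png

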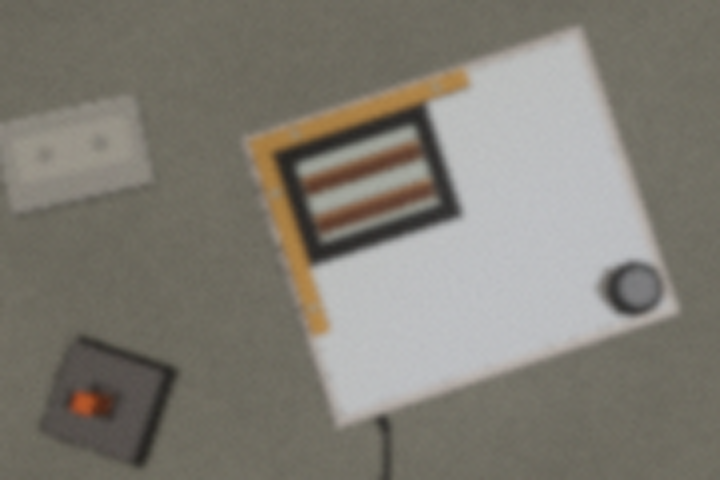

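```bash
python3 - <<'E'
import cv2
p=cv2.imread("pics/t15f.png");cv2.imwrite("pics/t16.png",cv2.resize(p[138:212,206:276],None,fx=8,fy=8,interpolation=2))
E
```

```text
(no output)
```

View pics/t16.png

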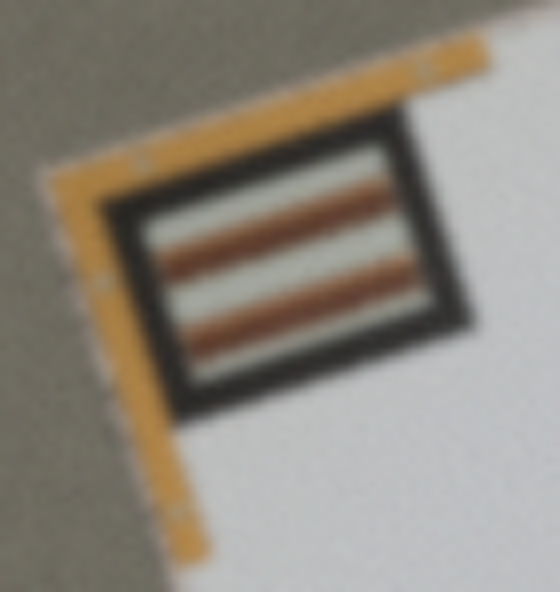

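The frame lies flush along both brass stops from (105,205) to (405,105) and to (180,420), with no light gap. The pusher stands upright in its holder, and the loupe and cassette are in place. Handing in.

```bash
python3 -c "
from bench import ctrl
print(ctrl.finish_job())"
```

```text
the job is handed in; nothing more can be done
None
```

I nudged the film carrier into the corner of the two brass stops with the pusher tip, stood the pusher back in its holder and handed the job in at about 38 s of the 72 s allowed.

- **Seating:** I pushed the near edge first, then the right edge, and then pressed each edge near both ends. The final presses of about 7 to 9 N, read at the wrist, gave no further movement.
- **Squareness:** The tip stopped at -96.2, -95.9 and -95.7 mm across the near edge, and at -123.8 and -123.6 mm along the right edge. These differences are within my panel yaw error. The last pictures show no gap along either stop.
- **Correction during the job:** After the first pushes the near-left end moved a further 1.8 mm, and the near-right end then moved 1.2 mm. I pressed each until it was firm.
- **Pusher:** I gripped it about 5 mm off the pad centre. Setting it on the hole floor gave a brief 17 N before I eased off and let go. It now stands upright and free.
- **Loupe and cassette:** Both stood in place in the last pictures.
- **Not re-checked:** I did not look at the film can again at the end, but the arm never went near it.

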